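Load the braai's smoke box and set its hatch ajar by the stay

ROBOT

A 7-joint arm with a two-finger parallel gripper is mounted at the origin on the work surface. World frame = base frame: x ahead of the robot, y to its left, z up, the work surface at z = 0. Lengths are in m, angles in rad, forces in N, time in s.
With the tool pointing down it reaches from about 0.35 to 0.9 m from the base axis. Payload 8.1 kg.
Tool frame: the origin (TCP) lies midway between the tips of the shut fingers; the grasp point (between the pads) lies 19 mm behind it; x points along the fingers, z is the direction in which the jaws open and shut, and the axes are right-handed (so a half turn about x gives the same grasp; the last joint's range is limited). The gripper opens to 92 mm and grips with 3 to 60 N. Pads are 19 mm wide; open, the fingers measure 130 mm over their backs; the gripper's body (75 mm by 190 mm) begins 47 mm behind the grasp point.
Start: joints at [-1.301, 0.434, 0.025, 1.573, -0.012, 1.134, -0.075], TCP at [0.228, 0.582, 0.227] pointing down, gripper open.
Joint ranges: [-2.62, 2.62], [-0.44, 2.09], [-1.27, 1.32], [0.08, 2.57], [-1.32, 4.46], [0.12, 2], [-2.74, 2.74]. Speed limits (rad/s): [2.22, 2.22, 3.01, 3.01, 3.14, 3.14, 3.14].

INTERFACE

Orientations are given as a rotation vector (axis times angle).
In Python, from cell import arm, optics, finder gives the robot as it stands.
- The arm moves only by the tool send_rows, never from a script. Its argument "rows" is a list that holds one entry, the list of rows, each a list of 7 numbers: the shift along the tool's x, y, z in mm, then the turn, a rotation vector about the tool's x, y, z in degrees, then the opening in per cent of the stroke, from 0 (shut) to 100 (fully open). A call has exactly 8 rows; each row is the pose to reach, as a shift and turn from the pose commanded when the call began, along the tool's axes at that moment; what a row does not reach only later rows make up. A row lasts 1/10 s, in which the tool goes at most 50 mm and 8.59 degrees, less where a joint would pass 70% of its speed; a pose out of reach is approached as far as the arm can. A call with a gripper value outside its range is refused whole. The fingers move at their own pace and stop on an object; "grip_force" is the grip in N (left out, the last holds). Time passes only in rows, so rows that repeat a pose let the fingers close, or fill a call up. It gives the time, the measured TCP pose, the force and the opening at its end, in the units of the state.
- arm.observe(): the state, without advancing time (a new reading comes with each control period).
- optics.get_image(name): name is "scene" or "top" or "wrist"; returns (picture, depth): 480x640x3 uint8, red, green, blue; 480x640 float32, m along the optical axis (not along the pixel's ray), 0 where there is no reading.
- optics.get_calibration(name): a dict with "camera_matrix" (3x3 intrinsics, pixels), "position" and "orientation" of the camera in the world; the wrist camera has in their place "T_tool_cam" (4x4, takes a point from camera to tool coordinates, whose origin is the TCP and whose axes are the tool frame's). Camera axes: x right, y up, looking along -z (the intrinsics and any distortion apply to the point x, -y, -z); pixel columns grow to the right and rows downward; lengths in m; the calibration is good to about 2 mm. The wrist camera is an equidistant fisheye: a pixel r from the principal point sees the ray r / f radians off the axis. A picture is of the moment at which its call begins: read the wrist's pose just before it. get_calibration takes no time and is no camera call.
- arm.sign_off(): hands the job in, once; it reports no verdict.
Trained networks look in the newest picture that a camera, given by its name, has taken for a name from the list of things; names that differ only in an ending like _2 or _b are one class to them, and where a whole thing is asked for, a point or a joint stands for the part that bears it (a point fixed in the world has none). Each returns a list of dicts, best first, with "confidence" (0 to 1); they miss things now and then, are a little off and sometimes report something else, mostly with a low value. They report only what shows in the picture. A call takes as long as a camera call. They do not tell look-alikes from the thing itself.
- finder.search_frame(camera, thing): "bbox" ([left, top, width, height] in pixels, round what is visible of it).
- finder.regions_of(camera, thing): "region" (480x640 bool, what is visible of it) and "bbox" ([left, top, width, height] in pixels, round what is visible of it).
- finder.place_of(camera, thing): "xy" ([column, row] in pixels: a listed point, or the origin of a listed thing).
The state is a dict: "clock": time; "joints": joint angles; "dq": joint speeds; "joint_efforts": joint torques, N m; "position": TCP position; "ee_rot": TCP orientation; "force": force on the tool from outside, world axes, zero at the start; "ft_torque": the same for the moment, N m; "width": opening from 0.0 (shut) to 1.0 (fully open).
Only numpy, scipy, OpenCV 4.12 (cv2) and the standard library are available. Lean on these libraries where they do the work, as an engineer would, in place of code of your own. Each camera call takes 0.05 s, during which the arm holds its last target.

TASK

Get the smoke box ready for the braai: lift the hatch's stay off its pin, slide the hatch fully open and drop the stay's fourth hole (the one nearest the knob) over the pin, so that the hatch is held. Then take every wooden smoking puck from the tray and lay it flat in a bay of its own inside the box, well centred between the stops, with the hatch still pinned open. At last lift the stay again, draw the hatch nearly shut and drop the second hole (next to the one it started on) fully down over the pin, leaving the pucks centred and the jar, brush, lighter and tongs where they are.

Things in the scene. Friction and masses are not known exactly. Their poses are not given: they have to be found in the camera images.
- box: Fixed smoke box: black steel open trough, 138 (x) x 202 (y) x 50 mm high, inside 130 x 194 mm, floor 12 mm above the worktop; two thin hatch rails (tops 50 mm up) run on 215 mm past its +y end. Origin at the centre of its underside, z up, y along its length. Three square bays in a row along y on the floor. A bracket on the -x side carries the stay's upright pin.
- hatch (a joint): Steel hatch plate (150 x 204 mm, top 55 mm above the worktop) over the trough; slides along the box's +y on the rails: 0 m = shut (as at the start), 0.045 = ajar, 0.090 = half open, 0.205 = fully open, all bays clear; end stops at 0 and 0.211. Friction about 1.5 N. Free to slide only while no hole of the stay is on the pin.
- stay (a joint): Flat aluminium stay bar of the hatch (30 wide, 6 thick, 363 mm long) with four holes in a row, running to the box's -y from its pivot. 0 rad = level, fully down (underside 36 mm above the worktop); grows to 0.6 as the knob end is lifted, falls back by its weight (160 g). The pin reaches 11 mm above the level underside, so hole 1 is clear of it above 0.11 rad, the others at less.
- knob (a point): Centre of the upright black round knob (18 mm across, 28 mm tall, centre 14 mm above the bar's top face) on the free end of the stay, 345 mm from the pivot; by it the stay is lifted and drawn along. With the bar level it is 56 mm above the worktop.
- pivot (a point): Pivot of the stay on the hatch, axis parallel to the box's x; at x = -135, y = 90 mm + hatch value, z = 38 mm in the box frame. Moves with the hatch.
- pin_top (a point): Tip of the fixed upright steel pin, 8 mm thick with a round tip, at (-135, -20, 47) mm in the box frame.
- hole1 (a point): Centre of the first hole of the stay, 110 mm from the pivot (nearest the pivot): on the pin the hatch is shut. All four holes are 13 mm square.
- hole2 (a point): Second hole, 155 mm from the pivot: on the pin the hatch is ajar.
- hole3 (a point): Third hole, 200 mm from the pivot: on the pin the hatch is half open.
- hole4 (a point): Fourth hole, 315 mm from the pivot (nearest the knob): on the pin the hatch is fully open.
- bay1 (a point): Centre of the floor of the bay at the -y end of the smoke box, 12 mm above the worktop, marked by a fine cross. Each bay is framed by low stops (ribs 4 mm wide, 6 mm high, shared between neighbours) with 56 mm clear between facing stops both ways; bay centres are 60 mm apart.
- bay2 (a point): Centre of the floor of the bay at the middle of the smoke box, 12 mm above the worktop, marked by a fine cross. Each bay is framed by low stops (ribs 4 mm wide, 6 mm high, shared between neighbours) with 56 mm clear between facing stops both ways; bay centres are 60 mm apart.
- bay3 (a point): Centre of the floor of the bay at the +y end of the smoke box, 12 mm above the worktop, marked by a fine cross. Each bay is framed by low stops (ribs 4 mm wide, 6 mm high, shared between neighbours) with 56 mm clear between facing stops both ways; bay centres are 60 mm apart.
- puck1: Round pressed-wood smoking puck, 40 mm across, 28 mm thick, 35 g, lying flat on the tray at the start; origin at its centre, z along its axis (either face may be up). Two or three pucks are present; an absent one reads None.
- puck2: Round pressed-wood smoking puck, 40 mm across, 28 mm thick, 35 g, lying flat on the tray at the start; origin at its centre, z along its axis (either face may be up). Two or three pucks are present; an absent one reads None.
- puck3: Round pressed-wood smoking puck, 40 mm across, 28 mm thick, 35 g, lying flat on the tray at the start; origin at its centre, z along its axis (either face may be up). Two or three pucks are present; an absent one reads None.
- tray: Fixed polished aluminium tray 220 x 220 mm, floor top 4 mm and lip 12 mm above the worktop; origin at the centre of its underside. The pucks start on it.
- jar: Bystander: closed glass jar with a steel twist cap, 72 mm across, 105 mm tall; origin under its centre.
- brush: Bystander: rubber-handled grill brush, 240 mm long, lying; origin under its centre.
- lighter: Bystander: plastic lighter with a small sliding lever, 92 mm long, lying; origin under its centre.
- tongs: Bystander: steel tongs, 260 mm long, lying; origin under its centre.
There are look-alikes about, which are no part of the job. What is shaped like the puck1 but black or blue is not meant.

How it is judged:
By the outcome, as a careful person would: the job done as asked, in the order asked, and still so for the second after the job is handed in, with the robot touching nothing.
Of puck1, puck2, puck3 only 2 to 3 are there at a start; the rules pass over those that are not, and their reading is None.
At some moment in a run one of puck1, puck2, puck3 may be knocked a few centimetres aside while the robot is not near it.
Once in a run the grip may slacken for a moment while it holds something.
It also fails if it takes over 210 s, if anything falls off the work surface, if the arm or the gripper's body presses on something with over 40 N, if the wrist force passes 120 N, or if a joint passes its speed limit or range.

## Working session

There is one attempt and no reset: what is moved stays moved. The work goes in short steps, Python scripts to look and compute and a tool call to move; the robot and the scene stay as the last step left them, time stands still between calls to the robot, and variables do not carry over. Pictures are saved under pics/ and viewed, and the job is handed in when it is done.

Besides the shell and the picture viewer there is one more tool, called after "Emit:" as name(argument=value, ...) on one line, values as JSON. send_rows: Moves the arm, as the interface text tells. Its arguments: {"type":"object","properties":{"rows":{"type":"array"},"grip_force":{"type":"number"}},"required":["rows"]}

```bash
ls; mkdir -p pics; cat > h.py <<'E'
import numpy as np, cv2
from scipy.spatial.transform import Rotation as R
from cell import arm, optics, finder
def save(name,img): cv2.imwrite('pics/'+name+'.png', img[:,:,::-1])
E
python3 - <<'E'
from h import *
s=arm.observe(); print({k:np.round(v,3) for k,v in s.items()})
for n in ['scene','top','wrist']:
    im,d=optics.get_image(n); save(n+'0',im); c=optics.get_calibration(n); print(n,c)
E
```

```text
pics
{'clock': np.float64(0.0), 'joints': array([-1.301,  0.435,  0.025,  1.574, -0.012,  1.134, -0.075]), 'dq': array([ 0.   ,  0.001, -0.001, -0.001, -0.001, -0.   ,  0.   ]), 'joint_efforts': array([-1.0000e-03, -6.6786e+01,  9.8500e-01, -3.1446e+01, -6.1000e-02,
        4.3000e-02,  0.0000e+00]), 'position': array([0.227, 0.582, 0.226]), 'ee_rot': array([-0.931,  1.364,  0.93 ]), 'force': array([ 0.306, -0.271,  0.346]), 'ft_torque': array([-0.013,  0.036, -0.011]), 'width': np.float64(1.001)}
scene {'camera_matrix': array([[446.42265816,   0.        , 316.96598042],
       [  0.        , 446.42265816, 245.24335693],
       [  0.        ,   0.        ,   1.        ]]), 'position': array([ 1.25524928, -0.69512426,  0.85700844]), 'orientation': array([0.84952858, 0.37322952, 0.72069378])}
top {'camera_matrix': array([[469.15004446,   0.        , 319.40462161],
       [  0.        , 469.15004446, 241.62177791],
       [  0.        ,   0.        ,   1.        ]]), 'position': array([ 0.41479589, -0.0332941 ,  1.49000231]), 'orientation': array([ 0.07819561, -0.07710452, -1.55659803])}
wrist {'camera_matrix': array([[371.64829954,   0.        , 320.64852224],
       [  0.        , 371.64829954, 242.79703984],
       [  0.        ,   0.        ,   1.        ]]), 'T_tool_cam': array([[-1.08725356e-03,  2.96652549e-01, -9.54984860e-01,
        -1.57161467e-01],
       [-6.60824349e-04,  9.54985003e-01,  2.96653346e-01,
         7.95496264e-02],
       [ 9.99999191e-01,  9.53614654e-04, -8.42275614e-04,
        -4.90463645e-04],
       [ 0.00000000e+00,  0.00000000e+00,  0.00000000e+00,
         1.00000000e+00]])}
```

View pics/top0.png

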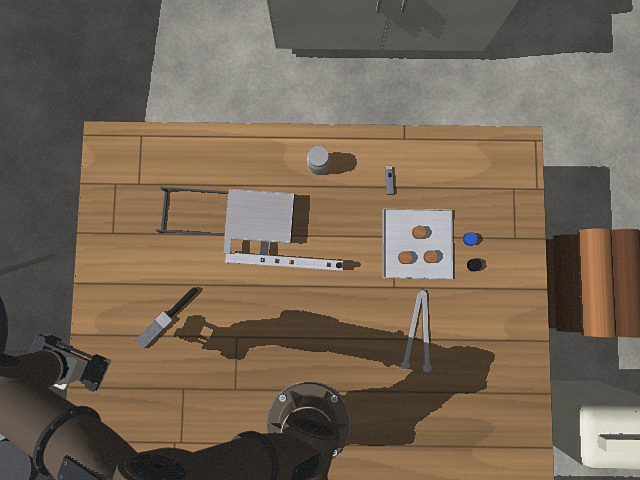

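View pics/scene0.png

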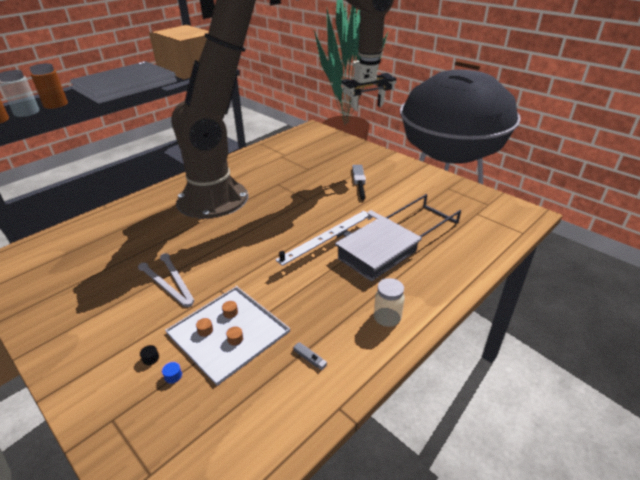

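View pics/wrist0.png

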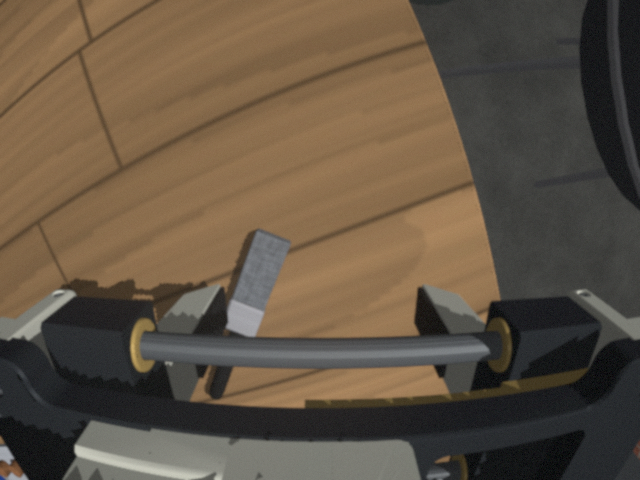

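The top view shows three brown pucks on the tray at (419,232), (405,257) and (431,256). The look-alikes lie off the tray: blue at (471,239), black at (474,265). The knob is near (339,265) and the hatch is at (260,215).

```bash
cat >> h.py <<'E'
def campose(name):
    c=optics.get_calibration(name)
    return c['camera_matrix'],np.array(c['position']),R.from_rotvec(c['orientation']).as_matrix()
def ray(name,uv,state=None):
    uv=np.atleast_2d(np.asarray(uv,float))
    c=optics.get_calibration(name); K=c['camera_matrix']
    x=(uv[:,0]-K[0,2])/K[0,0]; y=(uv[:,1]-K[1,2])/K[1,1]
    if name!='wrist':
        d=np.stack([x,-y,-np.ones_like(x)],1)
        return np.array(c['position']), d@R.from_rotvec(c['orientation']).as_matrix().T
    r=np.hypot(x,y)+1e-12
    d=np.stack([np.sin(r)*x/r,-np.sin(r)*y/r,-np.cos(r)],1)
    T=c['T_tool_cam']; Rt=R.from_rotvec(state['ee_rot']).as_matrix()
    return Rt@T[:3,3]+state['position'], d@T[:3,:3].T@Rt.T
def onz(name,uv,z,state=None):
    o,d=ray(name,uv,state); return o+d*((z-o[2])/d[:,2])[:,None]
def proj(name,P,state=None):
    P=np.atleast_2d(P); c=optics.get_calibration(name); K=c['camera_matrix']
    if name!='wrist':
        q=(P-c['position'])@R.from_rotvec(c['orientation']).as_matrix()
        return np.stack([K[0,0]*q[:,0]/-q[:,2]+K[0,2], K[1,1]*-q[:,1]/-q[:,2]+K[1,2]],1)
    T=c['T_tool_cam']; Rt=R.from_rotvec(state['ee_rot']).as_matrix()
    q=(((P-state['position'])@Rt)-T[:3,3])@T[:3,:3]
    rr=np.hypot(q[:,0],q[:,1])+1e-12; th=np.arctan2(rr,-q[:,2])
    return np.stack([K[0,0]*th*q[:,0]/rr+K[0,2], K[1,1]*th*-q[:,1]/rr+K[1,2]],1)
def toolframe(state): return R.from_rotvec(state['ee_rot']).as_matrix()
E
python3 - <<'E'
from h import *
print('tool axes cols',np.round(toolframe(arm.observe()),3))
optics.get_image('top'); optics.get_image('scene')
H={'knob':.056,'hole1':.042,'hole2':.042,'hole3':.042,'hole4':.042,'pin_top':.047,'pivot':.042,'box':0,'puck1':.018,'tray':.002,'jar':.0,'hatch':.055}
for n,z in H.items():
  for cam in ['top','scene']:
    for r in finder.place_of(cam,n)[:3]:
        print(n,cam,np.round(r['xy'],1),round(r['confidence'],2),np.round(onz(cam,r['xy'],z),3)[0])
E
```

```text
tool axes cols [[-0.    -0.931  0.364]
 [-0.001  0.364  0.931]
 [-1.    -0.    -0.001]]
knob top [338.3 266. ] 0.88 [ 0.483 -0.09   0.056]
knob top [261.2 218.6] 0.63 [0.626 0.149 0.056]
knob scene [282.7 255. ] 0.75 [ 0.482 -0.083  0.056]
hole1 top [278.  263.3] 0.88 [0.49  0.096 0.042]
hole1 top [261.1 258.9] 0.72 [0.503 0.148 0.042]
hole1 top [292.7 260.4] 0.67 [0.499 0.05  0.042]
hole1 scene [333.6 235. ] 0.98 [0.509 0.099 0.042]
hole1 scene [320.5 239.5] 0.87 [0.496 0.055 0.042]
hole1 scene [342.2 226.6] 0.73 [0.498 0.149 0.042]
hole2 top [278.  263.3] 0.88 [0.49  0.096 0.042]
hole2 top [261.1 258.9] 0.72 [0.503 0.148 0.042]
hole2 top [292.7 260.4] 0.67 [0.499 0.05  0.042]
hole2 scene [333.6 235. ] 0.98 [0.509 0.099 0.042]
hole2 scene [320.5 239.5] 0.87 [0.496 0.055 0.042]
hole2 scene [342.2 226.6] 0.73 [0.498 0.149 0.042]
hole3 top [278.  263.3] 0.88 [0.49  0.096 0.042]
hole3 top [261.1 258.9] 0.72 [0.503 0.148 0.042]
hole3 top [292.7 260.4] 0.67 [0.499 0.05  0.042]
hole3 scene [333.6 235. ] 0.98 [0.509 0.099 0.042]
hole3 scene [320.5 239.5] 0.87 [0.496 0.055 0.042]
hole3 scene
[... 788 characters left out ...]
0.   ]
puck1 top [469.1 240.8] 0.67 [ 0.57  -0.503  0.018]
puck1 top [473.1 269.3] 0.57 [ 0.48  -0.514  0.018]
puck1 top [428.2 254. ] 0.52 [ 0.526 -0.374  0.018]
puck1 scene [203.1 327.1] 0.79 [ 0.514 -0.379  0.018]
puck1 scene [227.8 308.1] 0.71 [ 0.505 -0.297  0.018]
puck1 scene [233.2 335. ] 0.7 [ 0.589 -0.342  0.018]
tray top [418.1 243.5] 0.68 [ 0.561 -0.346  0.002]
tray scene [227.6 331.5] 0.68 [ 0.556 -0.338  0.002]
jar top [316.  164.6] 0.62 [ 0.814 -0.017  0.   ]
jar scene [386.1 313.1] 0.87 [ 0.802 -0.013  0.   ]Traceback (most recent call last):
  File "<stdin>", line 7, in <module>
ValueError: it knows: bay, box, brush, hole, jar, knob, lighter, pin_top, pivot, puck, tongs, tray
```

```bash
cat >> h.py <<'E'
def ornt(yaw,pitch=0):
    # tool z = box x (yaw), tool x down; pitch>0: bar lifted (knob end up)
    bx=np.array([np.cos(yaw),np.sin(yaw),0]); tx=np.array([0,0,-1.]); 
    M=np.stack([tx,np.cross(bx,tx),bx],1)
    return R.from_rotvec(-pitch*bx).as_matrix()@M
def delta(p,M,state=None):
    s=state or arm.observe(); R0=toolframe(s)
    sh=R0.T@(np.array(p)-s['position'])*1000
    tr=np.degrees(R.from_matrix(R0.T@M).as_rotvec())
    return np.round(np.r_[sh,tr],1)
E
python3 - <<'E'
from h import *
im,d=optics.get_image('top')
c=im[170:290,200:360]; save('t_zoom',cv2.resize(c,None,fx=5,fy=5,interpolation=cv2.INTER_CUBIC)[:600,:800])
print(delta([.483,-.05,.30],ornt(np.radians(-4.9))))
E
```

```text
[ -73.3 -468.1 -495.6   73.5    0.    -0. ]
```

View pics/t_zoom.png

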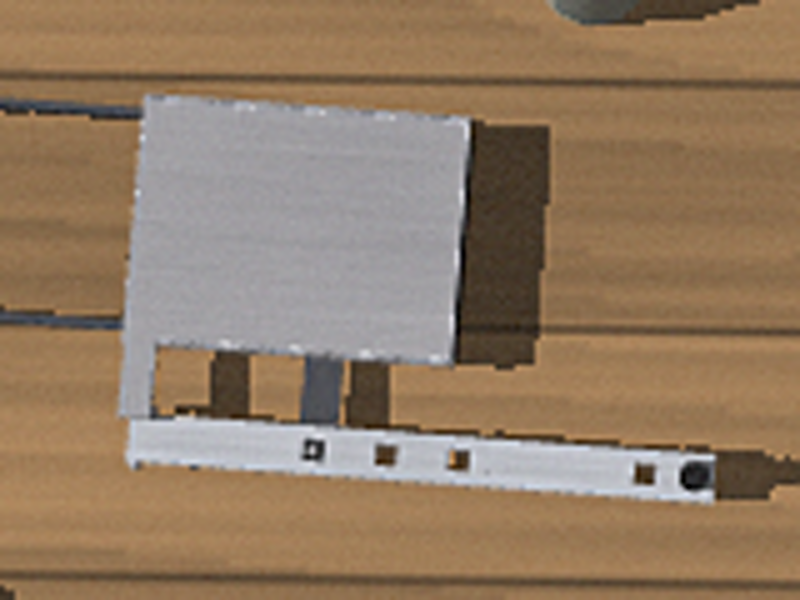

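The zoomed top view shows the pin in hole 1 at about (262.6,260), holes 2 to 4 running to the right, and the knob at (339,265). I'll move above the knob for a wrist look.

Emit:
send_rows(rows=[[[-70,-30,-30,8,0,0,100],[-73,-60,-64,16,0,0,100],[-73,-90,-98,24,0,0,100],[-73,-120,-130,32,0,0,100],[-73,-150,-160,40,0,0,100],[-73,-180,-192,48,0,0,100],[-73,-210,-224,56,0,0,100],[-73,-240,-256,64,0,0,100]]])

```text
clock: 2.2
position: [0.3583, 0.2545, 0.3]
ee_rot: [-0.058, 1.57, 0.06]
force: [1.2, 0.1, -0.3]
width: 1.001
```

```bash
python3 - <<'E'
from h import *
s=arm.observe();print(np.round(s['position'],3),s['clock'],np.round(s['joints'],2),delta([.483,-.05,.30],ornt(np.radians(-4.9))))
E
```

```text
[0.358 0.254 0.3  ] 2.2 [-1.06  0.05  0.34  1.9  -0.02  1.19 -0.64] [-2.000e-01 -3.130e+02  1.015e+02  9.200e+00  0.000e+00 -0.000e+00]
```

Emit:
send_rows(rows=[[[0,-40,12,3,0,0,100],[0,-80,25,6,0,0,100],[0,-120,38,9,0,0,100],[0,-160,51,9.2,0,0,100],[0,-200,64,9.2,0,0,100],[0,-240,77,9.2,0,0,100],[0,-280,90,9.2,0,0,100],[0,-313,101,9.2,0,0,100]]])

```text
clock: 3.0
position: [0.4844, -0.0499, 0.3001]
ee_rot: [0.063, 1.569, -0.063]
force: [0.5, 0.8, -0.7]
width: 1.001
```

```bash
python3 - <<'E'
from h import *
s=arm.observe();print(np.round(s['position'],3),s['clock'],np.round(s['joints'],2),np.round(s['dq'],3))
im,d=optics.get_image('wrist'); save('w1',im)
for n,z in {'knob':.070,'hole1':.042,'pin_top':.047,'pivot':.042,'puck':.032}.items():
    for r in finder.place_of('wrist',n)[:5]:
        print(n,np.round(r['xy'],1),round(r['confidence'],2),np.round(onz('wrist',r['xy'],z,s),4)[0])
E
```

```text
[ 0.484 -0.05   0.3  ] 3.0 [-0.61  0.15  0.7   1.83 -0.1   1.2   0.05] [ 0.599  0.373  0.285 -0.314 -0.289  0.059  0.962]
knob [326.4 234.8] 0.61 [ 0.4893 -0.0814  0.07  ]
hole1 [318.7  66.3] 0.93 [0.496  0.1028 0.042 ]
hole1 [325.2 206. ] 0.79 [ 0.4904 -0.0552  0.042 ]
hole1 [319.1  29.3] 0.76 [0.4999 0.1462 0.042 ]
hole1 [324.4 103.1] 0.58 [0.4988 0.0606 0.042 ]
pin_top [321.3  26.6] 0.98 [0.5025 0.1478 0.047 ]
puck [355.2 367.3] 0.81 [ 0.5149 -0.2873  0.032 ]
puck [404.3 385.5] 0.69 [ 0.5863 -0.3307  0.032 ]
puck [359.9 405.7] 0.54 [ 0.5195 -0.3622  0.032 ]
puck [425.1  24.6] 0.26 [0.6234 0.1518 0.032 ]
```

View pics/w1.png

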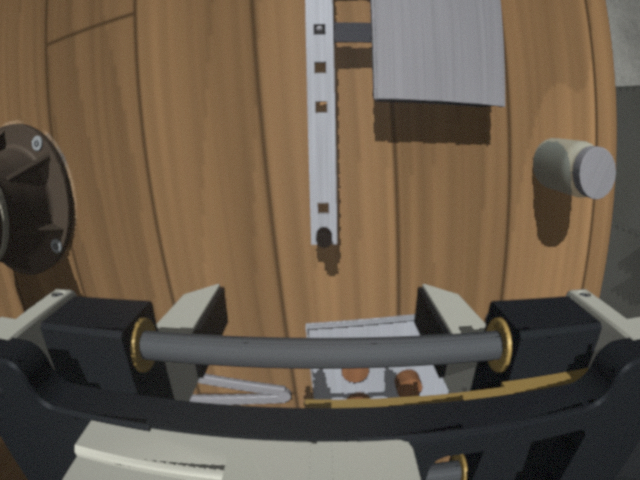

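```bash
python3 - <<'E'
from h import *
s=arm.observe();print(np.round(s['position'],4),s['clock'],np.round(s['dq'],3))
im,d=optics.get_image('wrist'); save('w2',cv2.resize(im[10:250,260:380],None,fx=2.5,fy=2.5,interpolation=cv2.INTER_CUBIC))
print(proj('wrist',s['position'],s))
for n,z in {'knob':.056,'hole1':.042,'pin_top':.047,'pivot':.042}.items():
    for r in finder.place_of('wrist',n)[:5]:
        print(n,np.round(r['xy'],1),round(r['confidence'],2),np.round(onz('wrist',r['xy'],z,s),4)[0])
g=im.astype(int).sum(2)
sub=g[215:255,305:345]
print((sub<120).sum()); ys,xs=np.nonzero(sub<120); print(xs.min()+305,xs.max()+305,ys.min()+215,ys.max()+215,xs.mean()+305,ys.mean()+215)
print(d[235,323],d[205,323])
E
```

```text
[ 0.4836 -0.0465  0.2996] 3.3 [-0.011 -0.004 -0.006  0.002  0.002 -0.     0.003]
[[319.19420529 305.70592685]]
knob [326.  240.9] 0.79 [ 0.4871 -0.0887  0.056 ]
hole1 [322.5  29.8] 0.94 [0.5019 0.1488 0.042 ]
hole1 [318.4  71.5] 0.94 [0.4936 0.1005 0.042 ]
hole1 [326.4 212.2] 0.64 [ 0.49   -0.0588  0.042 ]
pin_top [320.8  31.8] 0.58 [0.4998 0.1452 0.047 ]
25
320 330 233 247 325.44 240.04
0.4088428 0.4217114
```

View pics/w2.png

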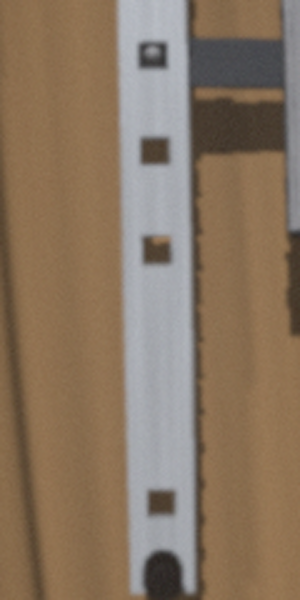

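```bash
cat > fit.py <<'E'
from h import *
from scipy.optimize import least_squares
def fit(state,uv,P,x0):
    # P box-frame points; returns box (x,y,yaw)
    def f(q):
        c,s_=np.cos(q[2]),np.sin(q[2]); W=np.stack([q[0]+c*P[:,0]-s_*P[:,1], q[1]+s_*P[:,0]+c*P[:,1],P[:,2]],1)
        return (proj('wrist',W,state)-uv).ravel()
    r=least_squares(f,x0,loss='soft_l1'); return r.x,r.fun.reshape(-1,2)
def b2w(q,p):
    p=np.asarray(p,float);c,s_=np.cos(q[2]),np.sin(q[2]); return np.array([q[0]+c*p[0]-s_*p[1], q[1]+s_*p[0]+c*p[1],p[2]])
E
python3 - <<'E'
from fit import *
s=arm.observe();print(s['clock'])
uv=np.array([[320.8,31.2],[322,70.4],[322.8,109.6],[324.4,210.8],[325.2,240.4]])
P=np.array([[-135,-20,47],[-135,-65,41],[-135,-110,41],[-135,-225,41],[-135,-255,56]])/1000
q,r=fit(s,uv,P,[.63,.15,-.085]); print(q,np.degrees(q[2]));print(np.round(r,1))
k=b2w(q,P[4]);print('knob',k, 'pin',b2w(q,P[0]),'bays',[b2w(q,[0,y,.012]).round(4) for y in(-.06,0,.06)])
# hatch corners check
print(proj('wrist',[b2w(q,[a,-.102,.055]) for a in(-.075,.075)],s))
np.save('q.npy',q)
k[2]=.12;print(delta(k,ornt(q[2])))
E
```

```text
3.55
[ 0.6363104   0.15840933 -0.05878671] -3.368230370011337
[[ 0.2 -0.6]
 [-0.2 -0.1]
 [-0.2  0.3]
 [ 0.2  0.6]
 [-0.  -0.2]]
knob [ 0.48656163 -0.08821854  0.056     ] pin [0.50036855 0.14637551 0.047     ] bays [array([0.6328, 0.0985, 0.012 ]), array([0.6363, 0.1584, 0.012 ]), array([0.6398, 0.2183, 0.012 ])]
[[378.74052176 101.84186468]
 [504.62123178 109.66669873]]
[179.8 -41.2   6.   -1.1   0.   -0. ]
```

Emit:
send_rows(rows=[[[30,-8,1,0,0,0,100],[65,-16,2,-0.5,0,0,100],[100,-24,3,-0.5,0,0,100],[130,-32,4,-0.5,0,0,100],[155,-38,5,-0.5,0,0,70],[170,-41,6,-0.5,0,0,50],[180,-41,6,-0.5,0,0,50],[180,-41,6,-0.5,0,0,50]]], grip_force=30)

```text
clock: 4.35
position: [0.486, -0.0884, 0.1189]
ee_rot: [0.055, 1.572, -0.055]
force: [-0.2, -0.3, 1.4]
width: 0.703
```

```bash
python3 - <<'E'
from h import *
s=arm.observe();print(np.round(s['position'],4),s['clock'],np.abs(s['dq']).max(),s['width'])
im,d=optics.get_image('wrist'); save('w3',im)
print(proj('wrist',s['position'],s))
for n,z in {'knob':.056,'hole1':.042}.items():
    for r in finder.place_of('wrist',n)[:5]:
        print(n,np.round(r['xy'],1),round(r['confidence'],2),np.round(onz('wrist',r['xy'],z,s),4)[0])
E
```

```text
[ 0.486  -0.0884  0.1189] 4.35 0.027377565910345646 0.7031280545626043
[[319.20211872 305.69653842]]
knob [320.3 260.2] 0.66 [ 0.4864 -0.0883  0.056 ]
hole1 [320.7 205.7] 0.82 [ 0.4889 -0.0563  0.042 ]
hole1 [317.   29.9] 0.81 [0.4947 0.0565 0.042 ]
```

View pics/w3.png

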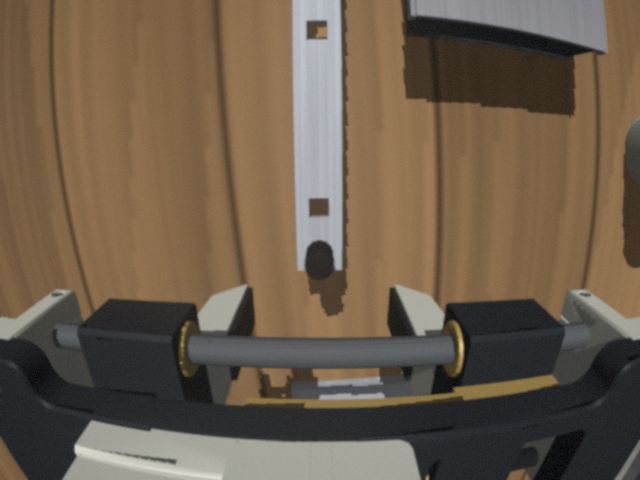

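The knob is at (320,260), right under the TCP and midway between the fingers. I'll descend and grip.

Emit:
send_rows(rows=[[[20,0,0,0,0,0,50],[40,0,0,0,0,0,50],[60,0,0,0,0,0,50],[72,0,0,0,0,0,50],[72,0,0,0,0,0,50],[72,0,0,0,0,0,0],[72,0,0,0,0,0,0],[72,0,0,0,0,0,0]]], grip_force=35)

```text
clock: 5.3
position: [0.4872, -0.0889, 0.0485]
ee_rot: [0.056, 1.569, -0.056]
force: [0.1, 0.3, -0.0]
width: 0.289
```

Emit:
send_rows(rows=[[[0,0,0,0,0,0,0],[0,0,0,0,0,0,0],[0,0,0,0,0,0,0],[0,0,0,0,0,0,0],[0,0,0,0,0,0,0],[0,0,0,0,0,0,0],[0,0,0,0,0,0,0],[0,0,0,0,0,0,0]]])

```text
clock: 6.1
position: [0.4852, -0.0888, 0.048]
ee_rot: [0.057, 1.572, -0.055]
force: [-6.6, 0.9, 7.7]
width: 0.19
```

Width 0.19 is about 17.5 mm, so the knob is held. Next I'll lift along the pivot arc.

Emit:
send_rows(rows=[[[-6.9,0.3,0,0,0,-1.15,0],[-13.8,0.7,0,0,0,-2.3,0],[-20.7,1.2,0,0,0,-3.4,0],[-27.5,1.9,0,0,0,-4.6,0],[-34.4,2.7,0,0,0,-5.7,0],[-41.2,3.7,0,0,0,-6.9,0],[-48,4.8,0,0,0,-8,0],[-54.8,6,0,0,0,-9.2,0]]])

```text
clock: 6.9
position: [0.4853, -0.0831, 0.1026]
ee_rot: [-0.07, 1.575, -0.183]
force: [-4.2, -0.5, -0.2]
width: 0.183
```

```bash
python3 - <<'E'
from h import *
s=arm.observe();print(np.round(s['position'],4),s['clock'],np.abs(s['dq']).max(),s['width'],s['force'])
im,d=optics.get_image('wrist'); save('w4',im)
im,d=optics.get_image('scene'); save('s4',cv2.resize(im[130:330,200:480],None,fx=2.8,fy=2.8))
print(np.round(toolframe(s),3))
E
```

```text
[ 0.4853 -0.0831  0.1026] 6.9 0.36312047470510017 0.1832886344118257 [-4.16309668 -0.49161634 -0.24522566]
[[-0.014  0.07   0.997]
 [-0.16   0.985 -0.072]
 [-0.987 -0.161 -0.003]]
```

View pics/s4.png

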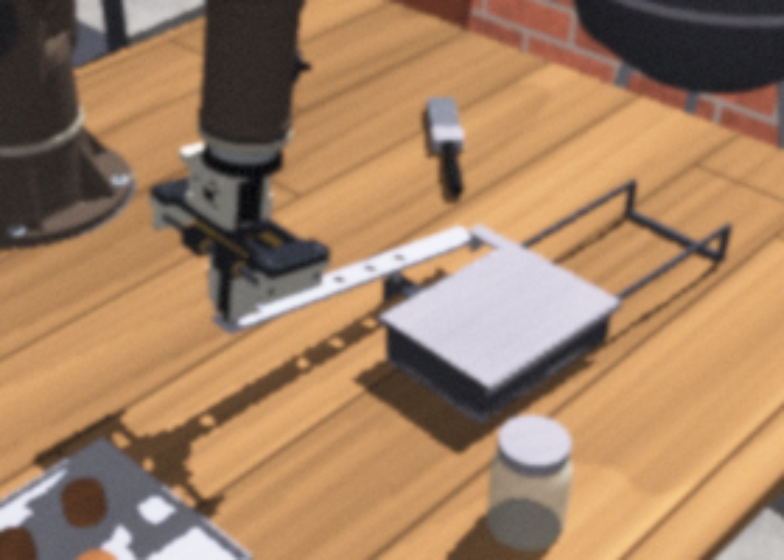

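View pics/w4.png

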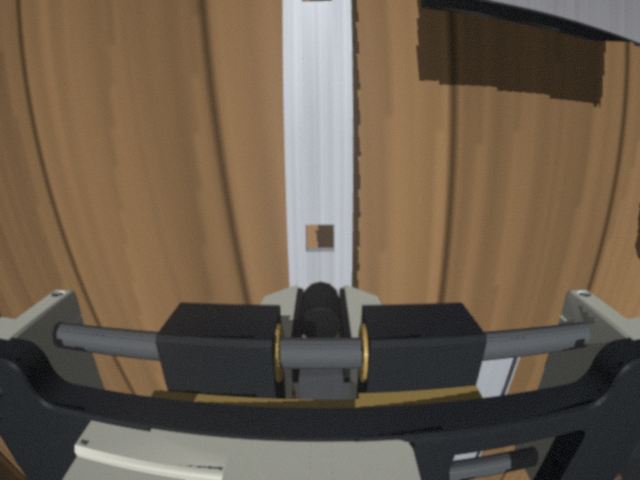

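The stay is lifted clear and the bar lines up with the tool axis (centred on column 320), so the box yaw is about -4.1°. I'll slide the hatch now.

Emit:
send_rows(rows=[[[-2,12.3,0,0,0,0,0],[-4,24.7,0,0,0,0,0],[-6,37,0,0,0,0,0],[-8,49.4,0,0,0,0,0],[-10,61.7,0,0,0,0,0],[-12.1,74,0,0,0,0,0],[-14.1,86.4,0,0,0,0,0],[-16.1,98.8,0,0,0,0,0]]])

```text
clock: 7.8
position: [0.4914, 0.0169, 0.102]
ee_rot: [-0.07, 1.577, -0.183]
force: [-7.0, -1.0, -1.4]
width: 0.187
```

Emit:
send_rows(rows=[[[-2.1,13,0,0,0,0,0],[-4.2,26,0,0,0,0,0],[-6.3,39,0,0,0,0,0],[-8.4,52,0,0,0,0,0],[-10.5,65,0,0,0,0,0],[-12.6,78,0,0,0,0,0],[-14.7,91,0,0,0,0,0],[-16.8,103.6,0,0,0,0,0]]])

```text
clock: 8.6
position: [0.4977, 0.1215, 0.1016]
ee_rot: [-0.071, 1.579, -0.183]
force: [-10.0, -1.1, -0.1]
width: 0.192
```

```bash
python3 - <<'E'
from h import *
s=arm.observe();print(np.round(s['position'],4),s['clock'],np.abs(s['dq']).max(),s['width'],s['force'])
im,d=optics.get_image('wrist'); save('w5',im); im,d=optics.get_image('scene'); save('s5',cv2.resize(im[130:330,200:480],None,fx=2.8,fy=2.8))
s=arm.observe();print(np.round(s['position'],4),s['force'],np.abs(s['dq']).max())
print(np.round(toolframe(s),3))
E
```

```text
[0.4977 0.1215 0.1016] 8.6 0.18548088546338598 0.19248112548313473 [-10.04356555  -1.1059374   -0.09290838]
[0.4979 0.1237 0.1014] [-9.04152569  2.2785276  -1.39986068] 0.017698443038719504
[[-0.018  0.067  0.998]
 [-0.159  0.985 -0.069]
 [-0.987 -0.16  -0.007]]
```

View pics/w5.png

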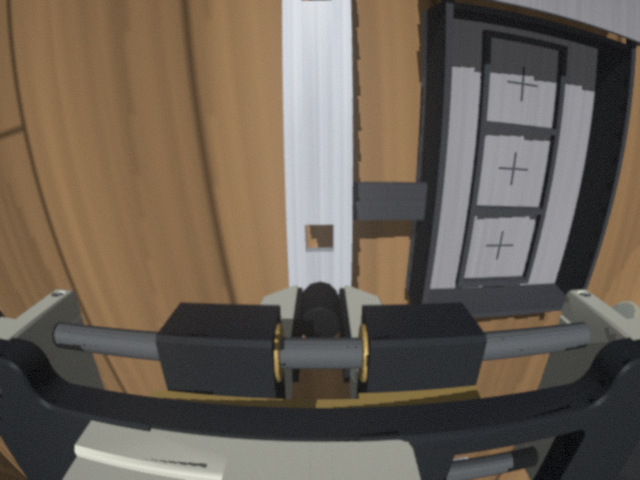

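View pics/s5.png

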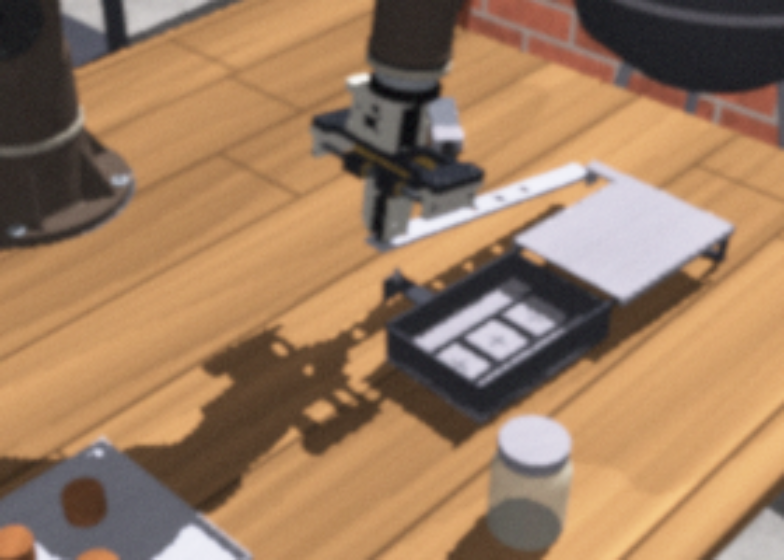

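The hatch is open and all three bay crosses show, at (523,84), (513,168) and (501,245). I'll lower partway and then check hole 4 against the pin.

Emit:
send_rows(rows=[[[6.9,0,0,0,0,1.15,0],[13.8,-0.1,0,0,0,2.3,0],[20.7,0.1,0,0,0,3.4,0],[27.6,0.3,0,0,0,4.6,0],[34.5,0.7,0,0,0,5.7,0],[37.9,1,0,0,0,6.3,0],[37.9,1,0,0,0,6.3,0],[37.9,1,0,0,0,6.3,0]]])

```text
clock: 9.5
position: [0.4974, 0.1163, 0.064]
ee_rot: [0.016, 1.579, -0.096]
force: [-9.3, -0.2, -1.7]
width: 0.183
```

```bash
python3 - <<'E'
from fit import *
s=arm.observe();print(np.round(s['position'],4),s['clock'],np.abs(s['dq']).max(),s['width'],s['force'])
im,d=optics.get_image('wrist'); save('w6',im); save('w6z',cv2.resize(im[180:300,250:390],None,fx=5,fy=5,interpolation=cv2.INTER_CUBIC))
b=finder.place_of('wrist','bay1'); P=[]
for r in b: print(np.round(r['xy'],1),round(r['confidence'],2),np.round(onz('wrist',r['xy'],.012,s),4)[0])
for r in finder.place_of('wrist','pin_top')[:2]: print(np.round(r['xy'],1),round(r['confidence'],2),np.round(onz('wrist',r['xy'],.047,s),4)[0])
E
```

```text
[0.4974 0.1163 0.064 ] 9.5 0.004468951699302436 0.18256554488209198 [-9.34848414 -0.15603785 -1.71121572]
[534.1 184.7] 0.9 [0.6344 0.1582 0.012 ]
[541.5  88. ] 0.69 [0.6386 0.2187 0.012 ]
[518.7 270.6] 0.56 [0.6294 0.0999 0.012 ]
[317.7 231.2] 0.94 [0.4988 0.1477 0.047 ]
```

View pics/w6.png

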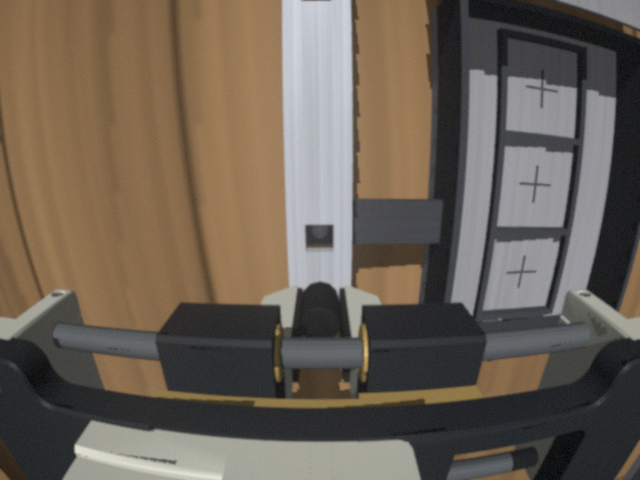

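View pics/w6z.png

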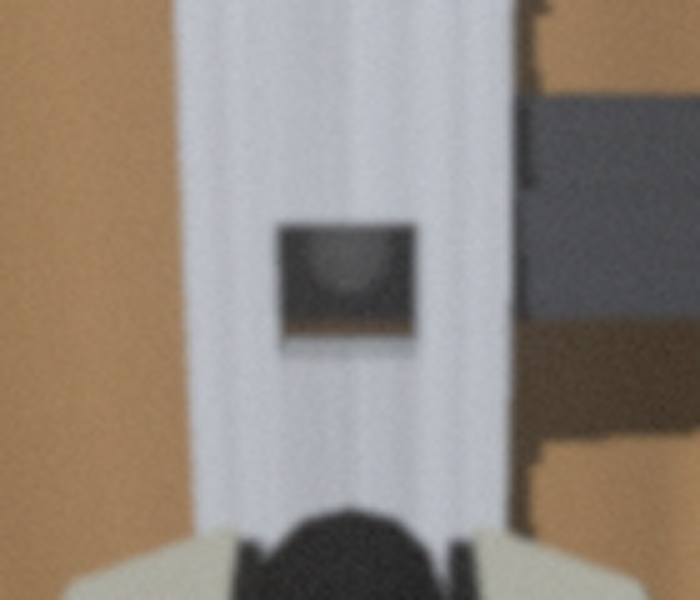

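```bash
python3 - <<'E'
from fit import *
s=arm.observe()
M=toolframe(s); print(np.degrees(np.arcsin(M[1,0])), M[:,1])
th=-np.arcsin(M[2,1]); print('pitch',th)
P=onz('wrist',[[320,231.6]],.047,s)[0]
zt=.042+.315*np.sin(th); 
for z in (zt-.004,zt,zt+.004):
    H=onz('wrist',[[319.5,225],[319.5,248]],z,s); print(z,H, (H[1]-H[0])@M[:,1])
    print('pin rel hole centre (tool y,z)',((P-H.mean(0))@M[:,1:])*1000)
uv=np.array([[534.5,184.5],[542,89],[521.5,271]])
q,r=fit(s,np.vstack([uv,[[320,231.6]]]),np.array([[0,0,.012],[0,.06,.012],[0,-.06,.012],[-.135,-.02,.047]]),[.634,.158,-.06]);print(q,np.degrees(q[2]),r.round(1))
E
```

```text
-2.9121102893586013 [ 0.07052638  0.99618371 -0.0514202 ]
pitch 0.05144288640094771
0.05419736297258623 [[0.50013644 0.15295807 0.05419736]
 [0.49931636 0.14170054 0.05419736]] -0.01127240118770868
pin rel hole centre (tool y,z) [0.43091059 0.2273985 ]
0.058197362972586236 [[0.5002624  0.15420366 0.05819736]
 [0.49946249 0.14322292 0.05819736]] -0.010995256701085558
pin rel hole centre (tool y,z) [-0.75170771  0.2174489 ]
0.06219736297258624 [[0.50038836 0.15544926 0.06219736]
 [0.49960861 0.14474529 0.06219736]] -0.01071811221446238
pin rel hole centre (tool y,z) [-1.93432601  0.20749929]
[ 0.63557263  0.15856925 -0.06402723] -3.6684900976265995 [[ 1.1 -0.5]
 [ 0.6 -0.5]
 [-0.2  0.9]
 [-0.7  0.3]]
```

The pin tip is within about 1 mm of hole 4's centre in both directions, so I'll lower fully.

Emit:
send_rows(rows=[[[3,0,0,0,0,0.5,0],[6,0,0,0,0,1,0],[9,0,0,0,0,1.5,0],[12,0,0,0,0,2,0],[15,0,0,0,0,2.5,0],[17,0,0,0,0,2.9,0],[17,0,0,0,0,2.9,0],[17,0,0,0,0,2.9,0]]])

```text
clock: 10.45
position: [0.4975, 0.1158, 0.0478]
ee_rot: [0.056, 1.577, -0.055]
force: [-11.6, -0.8, 11.6]
width: 0.188
```

```bash
python3 - <<'E'
from fit import *
s=arm.observe();print(np.round(s['position'],4),s['clock'],np.abs(s['dq']).max(),s['width'],s['force'])
im,d=optics.get_image('wrist'); save('w7z',cv2.resize(im[180:300,250:390],None,fx=5,fy=5,interpolation=cv2.INTER_CUBIC))
E
```

```text
[0.4975 0.1158 0.0478] 10.45 0.003504048924024536 0.18782055596296357 [-11.62652712  -0.83069624  11.56185267]
```

View pics/w7z.png

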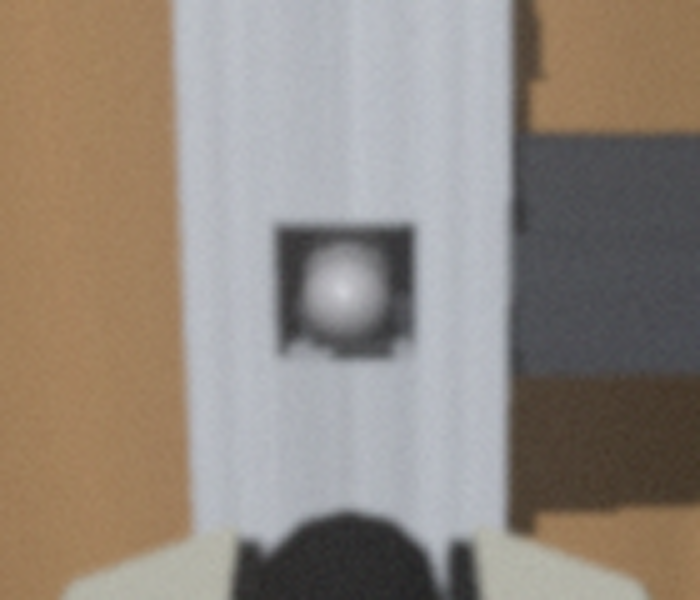

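Hole 4 is over the pin, fully down: TCP z is 0.048, the same as at the first grasp. I'll release and retreat upward.

Emit:
send_rows(rows=[[[0,0,0,0,0,0,50],[0,0,0,0,0,0,50],[0,0,0,0,0,0,50],[0,0,0,0,0,0,50],[0,0,0,0,0,0,60],[-30,0,0,0,0,0,60],[-70,0,0,0,0,0,60],[-110,0,0,0,0,0,60]]])

```text
clock: 11.3
position: [0.5008, 0.1153, 0.1591]
ee_rot: [0.055, 1.571, -0.057]
force: [0.2, 1.0, -0.2]
width: 0.598
```

Emit:
send_rows(rows=[[[-40,-30,20,0,0,0,80],[-80,-30,40,0,0,0,80],[-110,-30,60,0,0,0,80],[-120,-30,80,0,0,0,80],[-120,-30,100,0,0,0,80],[-120,-30,120,0,0,0,80],[-120,-30,140,0,0,0,80],[-120,-30,140,0,0,0,80]]])

```text
clock: 12.1
position: [0.6403, 0.0755, 0.2774]
ee_rot: [0.055, 1.57, -0.057]
force: [0.5, 0.3, 0.2]
width: 0.802
```

```bash
python3 - <<'E'
from fit import *
optics.get_image('top')
s=arm.observe();print(np.round(s['position'],4),s['clock'],np.abs(s['dq']).max(),s['width'],s['force'])
im,d=optics.get_image('wrist'); save('w8',im)
for n,z in {'bay':.012,'pin_top':.047,'hole':.041,'knob':.056}.items():
  for r in finder.place_of('wrist',n)[:4]: print(n,np.round(r['xy'],1),round(r['confidence'],2),np.round(onz('wrist',r['xy'],z,s),4)[0])
im,d=optics.get_image('top'); save('t8',im)
for r in finder.place_of('top','puck'): print(np.round(r['xy'],1),round(r['confidence'],2),np.round(onz('top',r['xy'],.018),4)[0])
E
```

```text
[0.6392 0.0753 0.2775] 12.15 0.0347231007238413 0.7978626928296515 [ 0.15624186 -0.1426294   0.48564787]
bay [314.   76.6] 0.96 [0.6429 0.2176 0.012 ]
bay [310.2 182. ] 0.84 [0.6297 0.0976 0.012 ]
bay [309.9 127.9] 0.83 [0.634  0.1593 0.012 ]
pin_top [186.2 154. ] 0.87 [0.4995 0.1456 0.047 ]
pin_top [190.7 151.9] 0.22 [0.505  0.1472 0.047 ]
hole [187.8  13.4] 0.97 [0.5113 0.305  0.041 ]
hole [190.8 150.4] 0.83 [0.5032 0.1488 0.041 ]
hole [186.9  50.5] 0.66 [0.5083 0.2609 0.041 ]
knob [184.  181.3] 0.97 [0.4964 0.1171 0.056 ]
knob [187.2  49.1] 0.49 [0.514  0.2583 0.056 ]
[472.  267.7] 0.73 [ 0.485  -0.5108  0.018 ]
[419.2 234.5] 0.71 [ 0.5877 -0.3461  0.018 ]
[401.9 257.3] 0.69 [ 0.5149 -0.2912  0.018 ]
[436.2 265.4] 0.67 [ 0.4908 -0.3987  0.018 ]
[470.  240.8] 0.43 [ 0.5697 -0.5062  0.018 ]
```

View pics/w8.png

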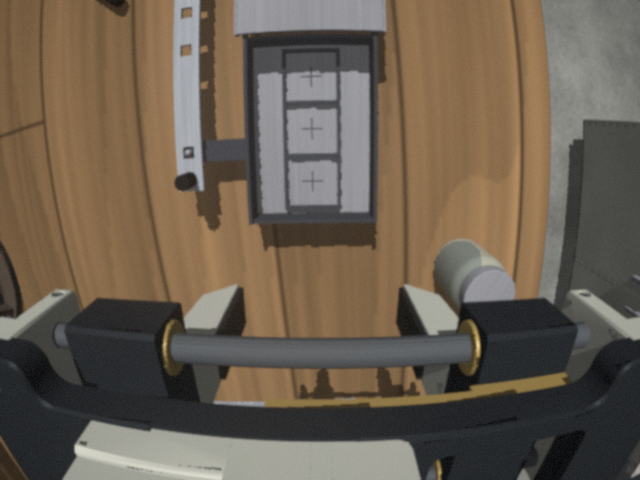

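View pics/t8.png

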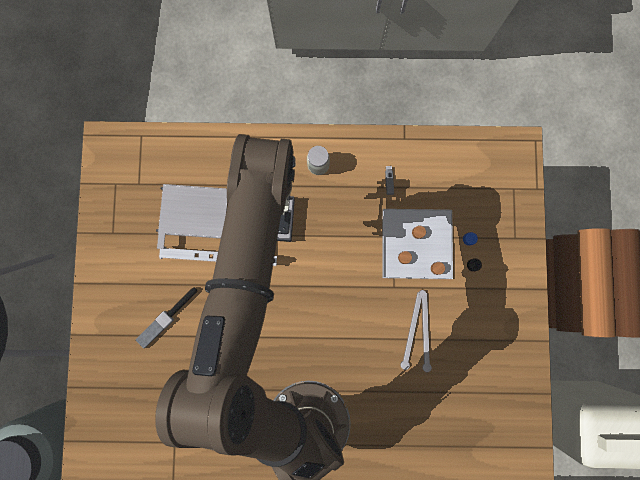

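The hatch is pinned open, with the pin showing in hole 4 at (188,152). One brown puck has been knocked to top-view (439,268). I'll fit the box pose from the crosses.

```bash
python3 - <<'E'
from fit import *
s=arm.observe();print(np.round(s['position'],4))
im,d=optics.get_image('wrist'); save('w9z',cv2.resize(im[40:220,230:390],None,fx=3.3,fy=3.3,interpolation=cv2.INTER_CUBIC))
g=im[:,:,:].astype(float).mean(2)
uv=[]
for (u,v) in [(311.5,76.5),(312,128.5),(313,181)]:
    w=g[int(v)-12:int(v)+13,int(u)-12:int(u)+13]; m=(w<w.mean()-12)
    ys,xs=np.nonzero(m); 
    # cross: lines = columns/rows of darkest
    cs=w.sum(0);rs=w.sum(1)
    u2=int(u)-12+np.argmin(cs);v2=int(v)-12+np.argmin(rs); uv.append([u2,v2])
print(uv)
q,r=fit(s,np.array(uv+[[188,152.3]],float),np.array([[0,.06,.012],[0,0,.012],[0,-.06,.012],[-.135,-.02,.047]]),[.634,.158,-.06]);print(q,np.degrees(q[2]),r.round(1))
for y in(.06,0,-.06): print(b2w(q,[0,y,.012]))
print(onz('wrist',np.array(uv,float),.012,s))
E
```

```text
[0.6382 0.0761 0.2783]
[[np.int64(312), np.int64(68)], [np.int64(312), np.int64(129)], [np.int64(313), np.int64(181)]]
[ 0.63598284  0.15983039 -0.06202902] -3.554000926200198 [[-0.1  8. ]
 [ 0.5 -0.7]
 [ 0.1 -0.4]
 [-0.5 -0. ]]
[0.63970219 0.219715   0.012     ]
[0.63598284 0.15983039 0.012     ]
[0.63226348 0.09994578 0.012     ]
[[0.64046962 0.22909778 0.012     ]
 [0.63539944 0.15903482 0.012     ]
 [0.63210019 0.0995125  0.012     ]]
```

View pics/w9z.png

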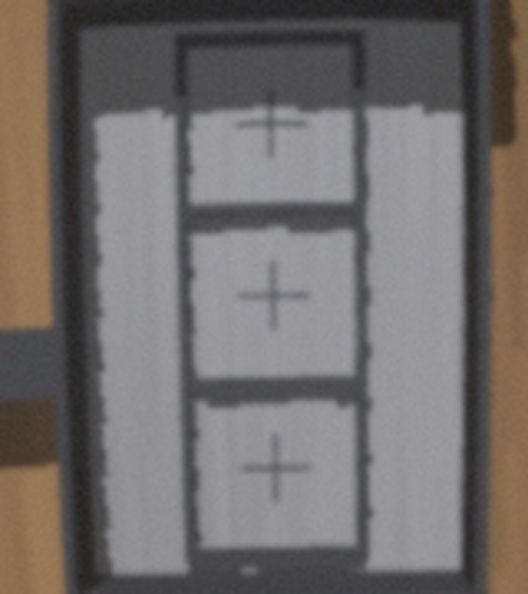

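Crosses are at about (312.1,77.6), (312.7,129.7) and (313.3,181.5), which puts bays 1 to 3 near (0.632,0.099), (0.6355,0.159) and (0.639,0.219). Next is the tray.

Emit:
send_rows(rows=[[[0,-40,-10,0,0,0,80],[0,-80,-20,0,0,0,80],[0,-120,-30,0,0,0,80],[0,-160,-40,0,0,0,80],[0,-200,-50,0,0,0,80],[0,-240,-60,0,0,0,80],[0,-280,-70,0,0,0,80],[0,-320,-74,0,0,0,80]]])

```text
clock: 13.35
position: [0.541, -0.2395, 0.2785]
ee_rot: [0.056, 1.569, -0.055]
force: [0.2, -0.0, 0.1]
width: 0.803
```

Emit:
send_rows(rows=[[[10,-40,0,0,0,0,80],[20,-80,0,0,0,0,80],[28,-120,0,0,0,0,80],[28,-150,0,0,0,0,80],[28,-162,0,0,0,0,80],[28,-162,0,0,0,0,80],[28,-162,0,0,0,0,80],[28,-162,0,0,0,0,80]]])

```text
clock: 14.15
position: [0.5317, -0.3976, 0.2502]
ee_rot: [0.055, 1.569, -0.053]
force: [0.3, 0.2, -0.2]
width: 0.797
```

```bash
python3 - <<'E'
from fit import *
s=arm.observe();print(np.round(s['position'],4),s['clock'],np.round(s['joints'],2),s['force'])
im,d=optics.get_image('wrist'); save('w10',im)
for r in finder.regions_of('wrist','puck'):
    m=r['region']; ys,xs=np.nonzero(m); c=im[m].mean(0).round(); print(r['bbox'],round(r['confidence'],2),c,xs.mean().round(1),ys.mean().round(1),onz('wrist',[[xs.mean(),ys.mean()]],.018,s).round(4))
for r in finder.place_of('wrist','puck'): print(np.round(r['xy'],1),round(r['confidence'],2),np.round(onz('wrist',r['xy'],.018,s),4)[0])
E
```

```text
[ 0.5317 -0.3976  0.2502] 14.15 [ 0.11  0.56  0.75  1.48 -0.39  1.26  0.83] [ 0.27203116  0.19485091 -0.1667586 ]
[275.4, 285.1, 35.8, 43.0] 0.87 [44. 37. 32.] 294.3 305.6 [[ 0.494  -0.5125  0.018 ]]
[355.7, 132.2, 43.8, 39.9] 0.63 [127.  95.  75.] 377.2 150.7 [[ 0.596  -0.3415  0.018 ]]
[348.0, 275.6, 35.9, 34.9] 0.61 [ 51.  73. 139.] 364.1 292.7 [[ 0.5759 -0.5017  0.018 ]]
[256.4, 191.0, 38.5, 41.3] 0.56 [127.  93.  71.] 273.5 211.7 [[ 0.4818 -0.3994  0.018 ]]
[296.3 303.5] 0.93 [ 0.4966 -0.5099  0.018 ]
[365.9 293.3] 0.91 [ 0.5781 -0.5026  0.018 ]
[373.7 152.7] 0.88 [ 0.5922 -0.3434  0.018 ]
[274.9 212. ] 0.71 [ 0.4833 -0.3999  0.018 ]
[295.6 113.6] 0.6 [ 0.5139 -0.2973  0.018 ]
```

View pics/w10.png

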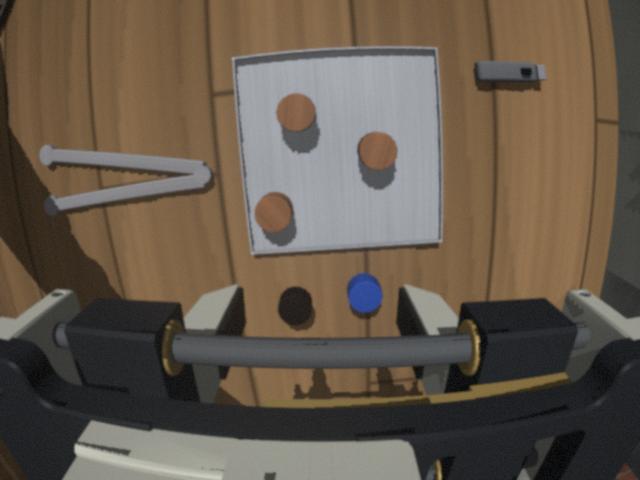

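Brown pucks on the tray are at (296,112), (378,151) and (273,211). The black (295,306) and blue (365,294) ones lie off the tray and are the look-alikes. Brown pressed wood on the tray fits "wooden pucks". I'll confirm with a crop and measure by colour.

```bash
cat >> fit.py <<'E'
def pucks(im,s,ztop=.032,thr=60,amin=150):
    f=im.astype(int); m=((f[:,:,0]-f[:,:,2])>thr).astype(np.uint8)
    hsv=cv2.cvtColor(im,cv2.COLOR_RGB2HSV)
    m=((hsv[:,:,0]<13)&(hsv[:,:,1]>110)&(hsv[:,:,2]>60)).astype(np.uint8)
    m=cv2.morphologyEx(m,cv2.MORPH_OPEN,np.ones((3,3),np.uint8))
    n,l,st,ce=cv2.connectedComponentsWithStats(m); out=[]
    for i in range(1,n):
        if st[i,4]<amin or st[i,4]>8000: continue
        cn,_=cv2.findContours((l==i).astype(np.uint8),cv2.RETR_EXTERNAL,cv2.CHAIN_APPROX_NONE)
        c=max(cn,key=len)[:,0,:].astype(float)
        out.append((c,st[i]))
    return out,m
def silh(s,c,z0):
    # fit cylinder (r20,h28, base z0) silhouette to contour points by projecting hull
    a=np.linspace(0,2*np.pi,60,endpoint=False); ring=np.stack([.02*np.cos(a),.02*np.sin(a)],1)
    def hull(p):
        W=np.vstack([np.c_[ring+p,np.full(60,z0)],np.c_[ring+p,np.full(60,z0+.028)]])
        return cv2.convexHull(proj('wrist',W,s).astype(np.float32))
    ch=c.astype(np.float32)
    def f(p):
        h=hull(p); return [cv2.pointPolygonTest(h,(float(u),float(v)),True) for u,v in ch]
    x0=onz('wrist',[c.mean(0)],z0+.02,s)[0][:2]
    r=least_squares(f,x0,loss='soft_l1',diff_step=1e-3); return r.x,np.abs(r.fun).mean()
E
python3 - <<'E'
from fit import *
s=arm.observe()
im,d=optics.get_image('wrist')
o,m=pucks(im,s)
for c,st in o:
    if st[1]>280: continue
    print(st, *silh(s,c,.004))
    cv2.drawContours(im,[c.astype(np.int32)],-1,(0,255,0),1)
save('w11',cv2.resize(im[40:330,220:460],None,fx=2,fy=2))
E
```

```text
[279  94  28  31 371] [ 0.52993925 -0.29423739] 4.990675736376385
[369 133  26  32 392] [ 0.6155934  -0.33220663] 4.927263710059909
[264 194  15  21 170] [ 0.50071727 -0.39423309] 3.1779646330717504
```

View pics/w11.png

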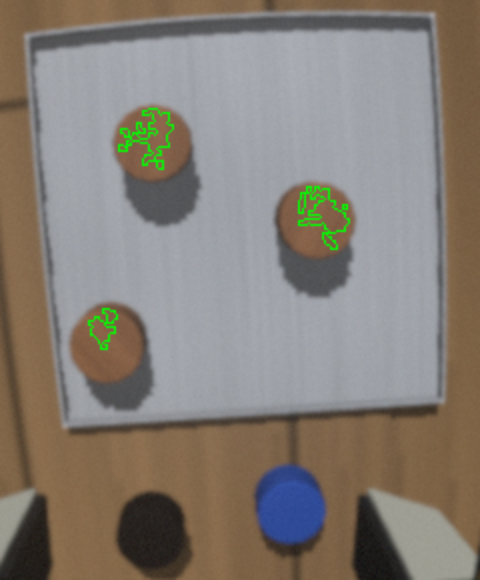

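The crop confirms the three brown pucks, but my colour mask was too tight, so I'll loosen it.

```bash
sed -i 's/^    m=((hsv\[.*$/    m=((f[:,:,0]-f[:,:,2])>thr).astype(np.uint8)/; s/thr=60/thr=28/' fit.py
python3 - <<'E'
from fit import *
s=arm.observe()
im,d=optics.get_image('wrist'); 
mm=np.zeros(im.shape[:2],np.uint8); cv2.fillPoly(mm,[np.array([[240,62],[432,54],[435,236],[256,246]])],1)
o,m=pucks(im*mm[:,:,None],s)
for c,st in o:
    p,e=silh(s,c,.004); print(st, p,e, delta([*p,.12],ornt(np.radians(-4))))
    cv2.drawContours(im,[c.astype(np.int32)],-1,(0,255,0),1)
save('w12',cv2.resize(im[40:330,220:460],None,fx=2,fy=2))
E
```

```text
[ 277   92   38   38 1127] [ 0.51470752 -0.29636978] 1.5229832679448647 [130.3 101.  -23.6   0.    0.   -0. ]
[ 360  131   37   38 1131] [ 0.59520042 -0.34097349] 1.690811194371072 [130.3  62.1  59.8   0.    0.   -0. ]
[ 255  192   37   39 1131] [ 0.48183088 -0.39950166] 1.6981999001937684 [130.2  -4.1 -49.2   0.    0.   -0. ]
```

View pics/w12.png

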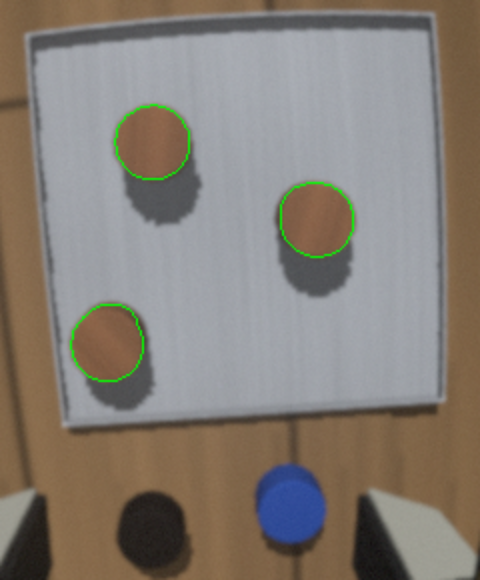

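Emit:
send_rows(rows=[[[20,0,-10,0,0,0,70],[45,-1,-20,0,0,0,65],[70,-2,-30,0,0,0,65],[95,-3,-40,0,0,0,65],[115,-4,-46,0,0,0,65],[130,-4,-49,0,0,0,65],[130,-4,-49,0,0,0,65],[130,-4,-49,0,0,0,65]]])

```text
clock: 15.2
position: [0.4818, -0.4002, 0.1205]
ee_rot: [0.056, 1.57, -0.056]
force: [0.1, -0.0, 0.9]
width: 0.655
```

```bash
cat > look.py <<'E'
from fit import *
import sys
s=arm.observe();print(np.round(s['position'],4),s['clock'],np.abs(s['dq']).max(),s['width'],np.round(s['force'],1))
im,d=optics.get_image('wrist'); 
n,z0,zt=sys.argv[1],float(sys.argv[2]),float(sys.argv[3])
P=[r['xy'] for r in finder.place_of('wrist','puck')]; print(np.round(P,0).tolist())
m=np.zeros(im.shape[:2],np.uint8); m[60:300,150:490]=1
o,_=pucks(im*m[:,:,None],s,amin=400)
for c,st in o:
    if not .75<st[2]/st[3]<1.35: continue
    cc,rad=cv2.minEnclosingCircle(c.astype(np.float32)); ct=c.mean(0)
    p=onz('wrist',[c.mean(0)],z0+.028,s)[0]; 
    p2,e=silh(s,c,z0)
    print(st[:5],'top',p.round(4),'silh',p2.round(4),round(e,2), delta([*p[:2],zt],ornt(np.radians(-4)),s))
    cv2.drawContours(im,[c.astype(np.int32)],-1,(0,255,0),1)
save(n,im)
E
python3 look.py w13 .004 .015
```

```text
[ 0.4818 -0.4002  0.1205] 15.2 0.017802883582118505 0.6552292954384221 [ 0.1 -0.   0.9]
[[322.0, 240.0], [468.0, 157.0], [358.0, 97.0], [346.0, 366.0]]
[ 329   65   58   57 2622] top [ 0.5138 -0.2968  0.032 ] silh [ 0.5143 -0.2966] 2.15 [ 1.055e+02  1.055e+02  2.450e+01 -1.000e-01  0.000e+00  0.000e+00]
[ 442  128   48   55 2097] top [ 0.5894 -0.3394  0.032 ] silh [ 0.5975 -0.3411] 4.71 [ 1.056e+02  6.830e+01  1.030e+02 -1.000e-01  0.000e+00  0.000e+00]
[ 292  212   55   60 2581] top [ 0.4822 -0.396   0.032 ] silh [ 0.4818 -0.3995] 2.04 [ 1.055e+02  4.300e+00  0.000e+00 -1.000e-01  0.000e+00  0.000e+00]
```

View pics/w13.png

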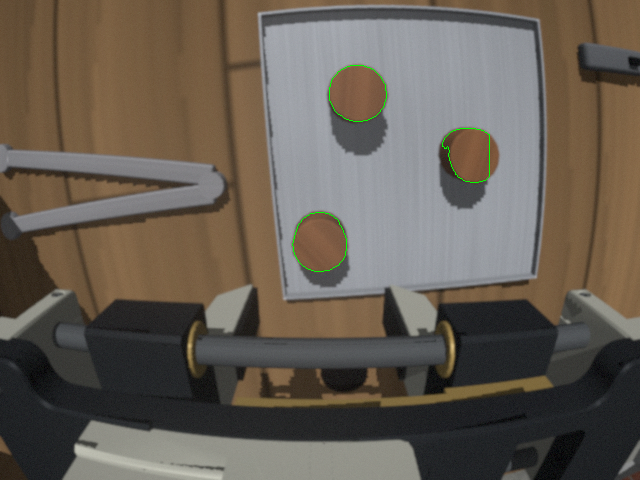

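The puck is at (320,242), centred between the fingers. I'll go down and grip.

Emit:
send_rows(rows=[[[25,1,0,0,0,0,65],[50,1.5,0,0,0,0,65],[75,1.5,0,0,0,0,65],[95,1.5,0,0,0,0,65],[105,1.5,0,0,0,0,65],[105,1.5,0,0,0,0,65],[105,1.5,0,0,0,0,30],[105,1.5,0,0,0,0,30]]], grip_force=25)

```text
clock: 16.1
position: [0.4824, -0.3994, 0.0164]
ee_rot: [0.055, 1.568, -0.057]
force: [-0.2, -0.1, 0.4]
width: 0.525
```

Emit:
send_rows(rows=[[[0,0,0,0,0,0,20],[0,0,0,0,0,0,20],[0,0,0,0,0,0,20],[0,0,0,0,0,0,20],[0,0,0,0,0,0,20],[-20,0,0,0,0,0,20],[-50,0,0,0,0,0,20],[-80,0,0,0,0,0,20]]])

```text
clock: 16.9
position: [0.4812, -0.3985, 0.0959]
ee_rot: [0.056, 1.571, -0.055]
force: [1.4, 0.3, 0.2]
width: 0.428
```

```bash
python3 - <<'E'
from fit import *
s=arm.observe();print(np.round(s['position'],4),s['clock'],s['width'],np.round(s['force'],1))
im,d=optics.get_image('wrist'); save('w14',im)
# predicted hull of puck: bottom is TCP + ? tool x
M=toolframe(s); a=np.linspace(0,2*np.pi,60,endpoint=False)
for oy in (-3,0,3):
  W=[]
  for h in(.010,-.018):
    for t in a: W.append(s['position']+M@np.array([h,.02*np.sin(t)+oy/1000,.02*np.cos(t)]))
  h=cv2.convexHull(proj('wrist',np.array(W),s).astype(np.float32)); cv2.polylines(im,[h.astype(np.int32)],True,{-3:(255,0,0),0:(0,255,0),3:(0,0,255)}[oy],1)
save('w14z',cv2.resize(im[200:400,220:420],None,fx=3,fy=3))
E
```

```text
[ 0.4812 -0.3985  0.0959] 16.9 0.42758524077087484 [1.4 0.3 0.2]
```

View pics/w14z.png

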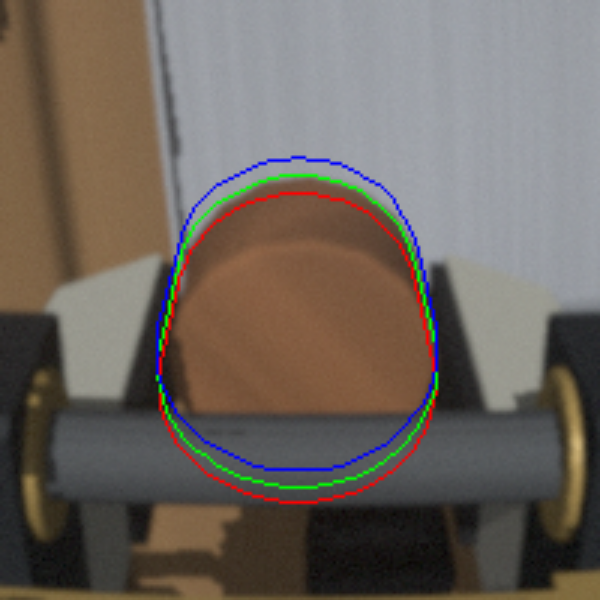

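The puck is held (39 mm), about 0.5 mm toward -y of the TCP. Next I'll plan the move to bay 3.

```bash
python3 - <<'E'
from fit import *
s0=dict(position=np.array([.6382,.0761,.2783]),ee_rot=np.array([.055,1.57,-.057]))
uv=np.array([[312.1,77.6],[312.7,129.7],[313.3,181.5],[188,152.3]])
q,r=fit(s0,uv,np.array([[0,.06,.012],[0,0,.012],[0,-.06,.012],[-.135,-.02,.047]]),[.634,.158,-.06]);print(q,np.degrees(q[2]),r.round(1))
for y in(.06,0,-.06): print(b2w(q,[0,y,.012]))
np.save('q.npy',q)
p=b2w(q,[0,.06,.19]);print(delta(p,ornt(q[2])))
E
```

```text
[ 0.63625741  0.15801576 -0.0698677 ] -4.003124574439101 [[ 0.5 -0.4]
 [ 0.1 -0.3]
 [-0.2  0.3]
 [-0.4  0.4]]
[0.64044606 0.21786938 0.012     ]
[0.63625741 0.15801576 0.012     ]
[0.63206875 0.09816215 0.012     ]
[-9.040e+01  6.280e+02  1.132e+02 -1.000e-01  3.000e-01  2.000e-01]
```

Emit:
send_rows(rows=[[[-30,0,0,0,0,0,20],[-60,20,5,0,0,0,20],[-90,50,10,0,0,0,20],[-90,90,20,0,0,0,20],[-90,130,30,0,0,0,20],[-90,170,40,0,0,0,20],[-90,210,50,0,0,0,20],[-90,250,60,0,0,0,20]]])

```text
clock: 17.75
position: [0.5595, -0.1519, 0.1853]
ee_rot: [0.056, 1.57, -0.056]
force: [0.2, -0.0, -0.2]
width: 0.427
```

Emit:
send_rows(rows=[[[0,40,6,0,0,0,20],[0,80,12,0,0,0,20],[0,120,18,0,0,0,20],[0,160,24,0,0,0,20],[0,200,30,0,0,0,20],[0,240,36,0,0,0,20],[0,280,42,0,0,0,20],[0,310,48,0,0,0,20]]])

```text
clock: 18.55
position: [0.6289, 0.1558, 0.1849]
ee_rot: [0.055, 1.57, -0.053]
force: [0.8, -0.9, -0.2]
width: 0.429
```

Emit:
send_rows(rows=[[[0,30,2,0,0,0,20],[0,50,4,0,0,0,20],[0,62,5,0,0,0,20],[0,68,5,0,0,0,20],[0,68,5,0,0,0,20],[0,68,5,0,0,0,20],[0,68,5,0,0,0,20],[0,68,5,0,0,0,20]]])

```text
clock: 19.35
position: [0.639, 0.2185, 0.1854]
ee_rot: [0.057, 1.57, -0.057]
force: [-0.2, -0.5, -0.6]
width: 0.429
```

```bash
cat > held.py <<'E'
from fit import *
import sys
q=np.load('q.npy'); n=sys.argv[1]; by=float(sys.argv[2]); zt=float(sys.argv[3]); oy=float(sys.argv[4]) if len(sys.argv)>4 else -.0005
s=arm.observe();print(np.round(s['position'],4),s['clock'],np.abs(s['dq']).max().round(3),s['width'].round(3),np.round(s['force'],1))
im,d=optics.get_image('wrist'); save(n,im)
p=b2w(q,[0,by-oy,zt]); print('to go',delta(p,ornt(q[2]),s))
M=toolframe(s); a=np.linspace(0,2*np.pi,60,endpoint=False); W=[]
for h in(.010,-.018):
    for t in a: W.append(s['position']+M@np.array([h,.02*np.sin(t)+oy,.02*np.cos(t)]))
h=cv2.convexHull(proj('wrist',np.array(W),s).astype(np.float32)); cv2.polylines(im,[h.astype(np.int32)],True,(0,255,0),1)
for b in(-.06,0,.06):
    sq=np.array([b2w(q,[x,b+y,.012]) for x,y in[(-.028,-.028),(.028,-.028),(.028,.028),(-.028,.028)]])
    cv2.polylines(im,[proj('wrist',sq,s).astype(np.int32)],True,(0,0,255),1)
save(n+'o',im)
E
python3 held.py w15 .06 .0235
```

```text
Traceback (most recent call last):
  File "held.py", line 4, in <module>
    s=arm.observe();print(np.round(s['position'],4),s['clock'],np.abs(s['dq']).max().round(3),s['width'].round(3),np.round(s['force'],1))
                                                                                              ^^^^^^^^^^^^^^^^
AttributeError: 'float' object has no attribute 'round'
```

```bash
sed -i "s/s\['width'\].round(3)/round(s['width'],3)/" held.py; python3 held.py w15 .06 .0235
```

```text
[0.639  0.2185 0.1854] 19.35 0.005 0.429 [-0.2 -0.5 -0.6]
to go [ 1.619e+02 -1.000e-01  1.500e+00 -1.000e-01  0.000e+00 -0.000e+00]
```

View pics/w15o.png

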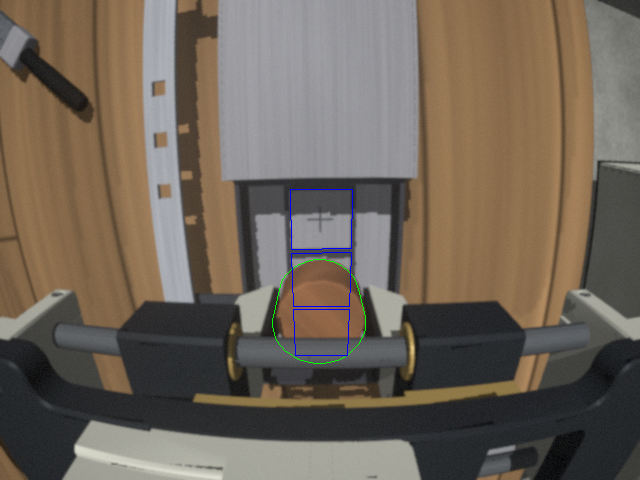

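The overlay agrees with the seen cross (320,218) to about 1 mm, so I'll lower into bay 3.

Emit:
send_rows(rows=[[[25,0,0.5,0,0,0,20],[50,0,0.5,0,0,0,20],[75,0,0.5,0,0,0,20],[100,0,0.5,0,0,0,20],[120,0,0.5,0,0,0,20],[135,0,0.5,0,0,0,20],[140,0,0.5,0,0,0,20],[140,0,0.5,0,0,0,20]]])

```text
clock: 20.2
position: [0.6393, 0.2194, 0.0448]
ee_rot: [0.056, 1.571, -0.056]
force: [0.6, -0.2, 0.1]
width: 0.425
```

```bash
python3 held.py w16 .06 .0250
```

```text
[0.6393 0.2194 0.0448] 20.2 0.021 0.425 [ 0.6 -0.2  0.1]
to go [19.8 -1.   1.3 -0.1 -0.   0. ]
```

View pics/w16o.png

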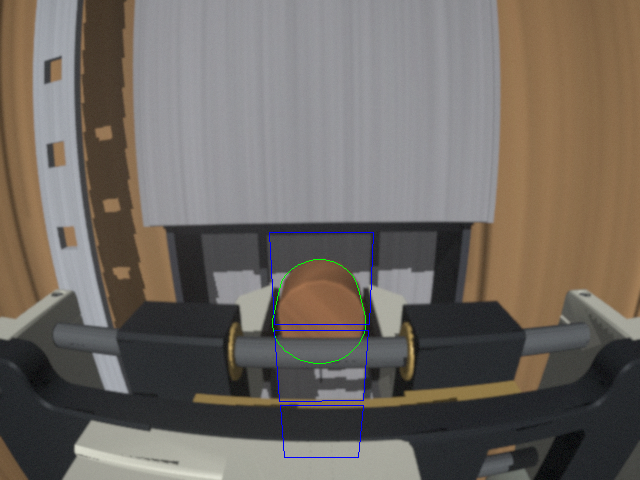

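Emit:
send_rows(rows=[[[8,-0.5,0,0,0,0,20],[14,-0.5,0,0,0,0,20],[18,-0.5,0,0,0,0,20],[20,-0.5,0,0,0,0,20],[20,-0.5,0,0,0,0,20],[20,-0.5,0,0,0,0,20],[20,-0.5,0,0,0,0,55],[20,-0.5,0,0,0,0,60]]])

```text
clock: 21.05
position: [0.6395, 0.2192, 0.0254]
ee_rot: [0.056, 1.57, -0.056]
force: [0.2, 0.2, 0.2]
width: 0.551
```

Emit:
send_rows(rows=[[[0,0,0,0,0,0,60],[0,0,0,0,0,0,60],[-10,0,0,0,0,0,60],[-30,0,0,0,0,0,60],[-60,0,0,0,0,0,60],[-95,0,0,0,0,0,60],[-130,-20,0,0,0,0,60],[-160,-50,0,0,0,0,60]]])

```text
clock: 21.85
position: [0.6359, 0.171, 0.1875]
ee_rot: [0.054, 1.569, -0.052]
force: [0.5, -0.5, -0.1]
width: 0.601
```

Emit:
send_rows(rows=[[[0,-45,-9,0,0,0,65],[0,-90,-18,0,0,0,65],[0,-135,-27,0,0,0,65],[0,-180,-36,0,0,0,65],[0,-225,-45,0,0,0,65],[0,-260,-54,0,0,0,65],[0,-280,-60,0,0,0,65],[0,-280,-60,0,0,0,65]]])

```text
clock: 22.65
position: [0.5547, -0.1101, 0.1864]
ee_rot: [0.06, 1.569, -0.061]
force: [-0.0, 1.2, -0.3]
width: 0.646
```

```bash
python3 look.py w17 .004 .12; python3 - <<'E'
from h import *
im,d=optics.get_image('top');save('t17',cv2.resize(im[140:300,130:480],None,fx=2.2,fy=2.2))
E
```

```text
[ 0.5547 -0.1101  0.1864] 22.65 0.0501316858609073 0.6458800083173246 [-0.   1.2 -0.3]
[[298.0, 388.0], [367.0, 410.0]]
```

View pics/w17.png

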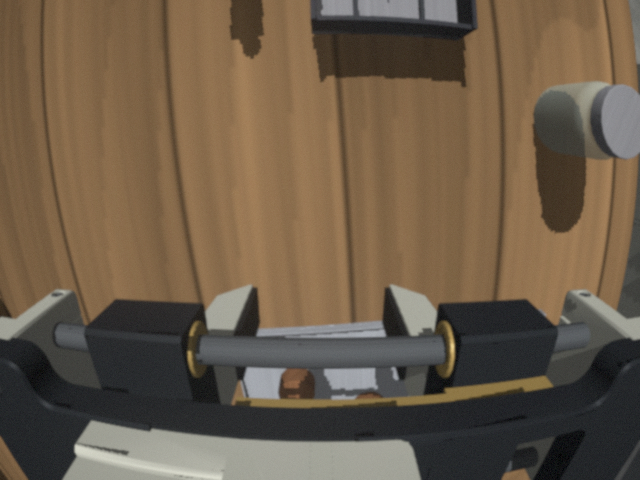

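View pics/t17.png

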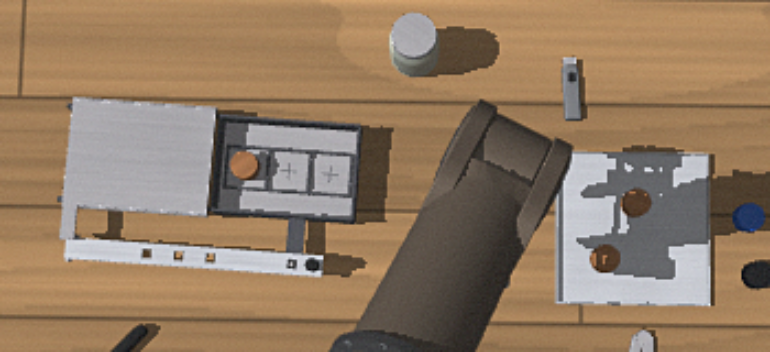

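The first puck sits centred in bay 3 and the pin still shows in hole 4. Next is the puck near (0.514,-0.296).

Emit:
send_rows(rows=[[[0,-40,-6,0,0,0,65],[0,-80,-12,0,0,0,65],[0,-120,-18,0,0,0,65],[10,-155,-24,0,0,0,65],[30,-180,-28,0,0,0,65],[55,-188,-28,0,0,0,65],[66,-188,-28,0,0,0,65],[66,-188,-28,0,0,0,65]]])

```text
clock: 23.6
position: [0.5148, -0.2892, 0.1175]
ee_rot: [0.056, 1.573, -0.053]
force: [0.2, 0.2, 0.1]
width: 0.652
```

```bash
python3 look.py w18 .004 .0155
```

```text
[ 0.5148 -0.2892  0.1175] 23.6 0.030639974438359533 0.6515378345642358 [0.2 0.2 0.1]
[[320.0, 250.0], [423.0, 300.0]]
[ 293  224   55   60 2606] top [ 0.5146 -0.2925  0.032 ] silh [ 0.5144 -0.2967] 2.13 [ 1.02e+02 -3.50e+00  2.00e-01  0.00e+00 -2.00e-01 -1.00e-01]
```

View pics/w18.png

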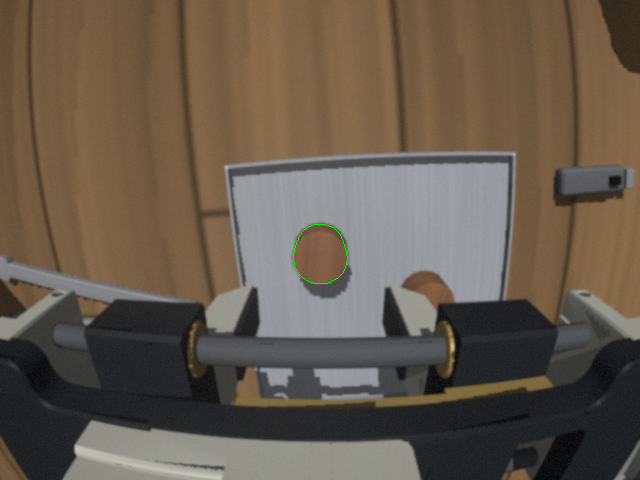

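Puck at (320,252). Descending with a 7 mm shift toward -y.

Emit:
send_rows(rows=[[[20,-4,0,0,0,0,65],[45,-7,0,0,0,0,65],[70,-7,0,0,0,0,65],[90,-7,0,0,0,0,65],[102,-7,0,0,0,0,65],[102,-7,0,0,0,0,65],[102,-7,0,0,0,0,30],[102,-7,0,0,0,0,20]]], grip_force=25)

```text
clock: 24.5
position: [0.5152, -0.2986, 0.0184]
ee_rot: [0.055, 1.568, -0.056]
force: [-0.5, -0.5, -0.8]
width: 0.526
```

Emit:
send_rows(rows=[[[0,0,0,0,0,0,20],[0,0,0,0,0,0,20],[0,0,0,0,0,0,20],[0,0,0,0,0,0,20],[0,0,0,0,0,0,20],[-20,0,0,0,0,0,20],[-50,0,0,0,0,0,20],[-80,0,0,0,0,0,20]]])

```text
clock: 25.3
position: [0.5139, -0.2982, 0.0979]
ee_rot: [0.056, 1.571, -0.056]
force: [0.3, -0.5, -0.3]
width: 0.426
```

```bash
python3 held.py w19 0 .19
```

```text
[ 0.5139 -0.2982  0.0979] 25.3 0.564 0.426 [ 0.3 -0.5 -0.3]
to go [-9.210e+01  4.643e+02  8.950e+01 -1.000e-01 -1.000e-01 -0.000e+00]
```

View pics/w19o.png

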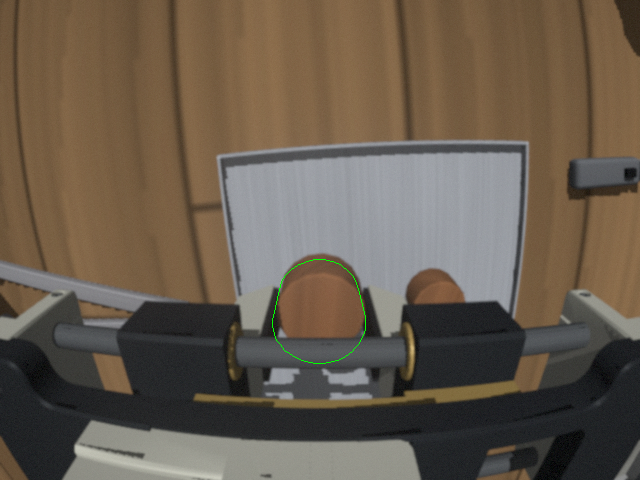

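Held (39 mm), about 1.7 mm toward +y of the TCP. On to bay 2.

Emit:
send_rows(rows=[[[-30,0,0,0,0,0,20],[-60,20,5,0,0,0,20],[-90,50,10,0,0,0,20],[-92,90,20,0,0,0,20],[-92,130,30,0,0,0,20],[-92,170,40,0,0,0,20],[-92,210,50,0,0,0,20],[-92,250,60,0,0,0,20]]])

```text
clock: 26.15
position: [0.5922, -0.0515, 0.1893]
ee_rot: [0.056, 1.57, -0.055]
force: [1.4, -0.2, 0.1]
width: 0.427
```

Emit:
send_rows(rows=[[[0,40,6,0,0,0,20],[0,80,12,0,0,0,20],[0,120,18,0,0,0,20],[0,160,24,0,0,0,20],[0,190,29,0,0,0,20],[0,210,29,0,0,0,20],[0,212,29,0,0,0,20],[0,212,29,0,0,0,20]]])

```text
clock: 26.95
position: [0.6356, 0.1553, 0.1891]
ee_rot: [0.055, 1.57, -0.057]
force: [-1.0, -0.3, -0.2]
width: 0.429
```

```bash
python3 held.py w20 0 .0265 .0017
```

```text
[0.6356 0.1553 0.1891] 26.95 0.025 0.429 [-1.  -0.3 -0.2]
to go [ 1.626e+02  1.200e+00  5.000e-01 -1.000e-01 -0.000e+00  0.000e+00]
```

View pics/w20o.png

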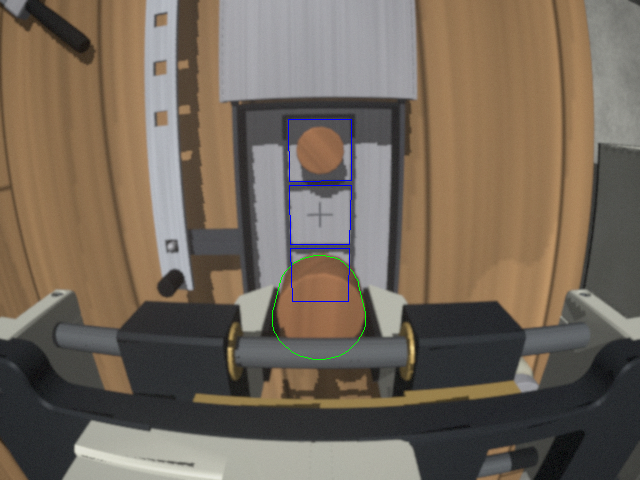

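The bay 3 puck is centred at (320,150), and the bay 2 cross is at (320,214), as predicted. Lowering now.

Emit:
send_rows(rows=[[[25,1,0.5,0,0,0,20],[50,1,0.5,0,0,0,20],[75,1,0.5,0,0,0,20],[100,1,0.5,0,0,0,20],[125,1,0.5,0,0,0,20],[140,1,0.5,0,0,0,20],[150,1,0.5,0,0,0,20],[150,1,0.5,0,0,0,20]]])

```text
clock: 27.8
position: [0.636, 0.1562, 0.0384]
ee_rot: [0.056, 1.571, -0.057]
force: [-0.5, 0.3, 0.9]
width: 0.424
```

```bash
python3 held.py w21 0 .0265 .0017
```

```text
[0.636  0.1562 0.0384] 27.8 0.025 0.424 [-0.5  0.3  0.9]
to go [11.9  0.2  0.2 -0.1 -0.1  0. ]
```

View pics/w21o.png

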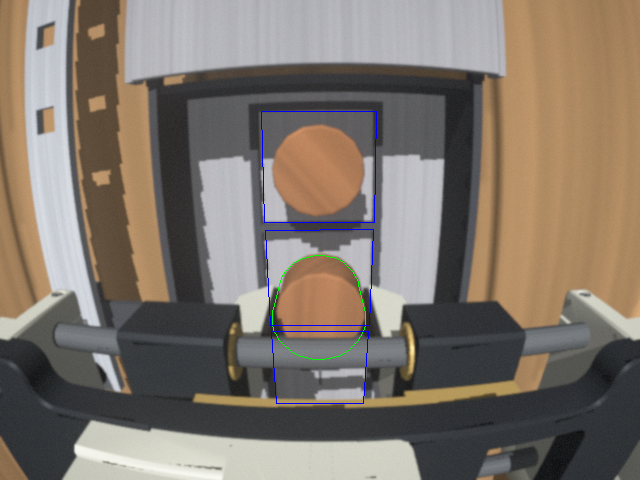

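Emit:
send_rows(rows=[[[5,0,0,0,0,0,20],[9,0,0,0,0,0,20],[11.5,0,0,0,0,0,20],[11.5,0,0,0,0,0,20],[11.5,0,0,0,0,0,20],[11.5,0,0,0,0,0,20],[11.5,0,0,0,0,0,55],[11.5,0,0,0,0,0,60]]])

```text
clock: 28.65
position: [0.6365, 0.1572, 0.0277]
ee_rot: [0.056, 1.57, -0.056]
force: [0.2, -0.4, 0.1]
width: 0.55
```

Emit:
send_rows(rows=[[[0,0,0,0,0,0,60],[0,0,0,0,0,0,60],[-10,0,0,0,0,0,60],[-30,0,0,0,0,0,60],[-60,0,0,0,0,0,60],[-95,0,0,0,0,0,60],[-130,-20,0,0,0,0,60],[-160,-50,0,0,0,0,60]]])

```text
clock: 29.45
position: [0.6331, 0.109, 0.19]
ee_rot: [0.054, 1.569, -0.052]
force: [1.5, -0.2, 0.1]
width: 0.598
```

```bash
python3 - <<'E'
from fit import *
s=arm.observe();print(np.round(s['position'],4),s['clock'],s['width'])
im,d=optics.get_image('top');
for r in finder.place_of('top','puck'): print(np.round(r['xy'],1),round(r['confidence'],2),np.round(onz('top',r['xy'],.018),4)[0])
print(delta([.595,-.335,.12],ornt(np.radians(-4))))
E
```

```text
[0.6331 0.109  0.19  ] 29.45 0.5978993169868231
[468.6 239.5] 0.71 [ 0.5738 -0.5018  0.018 ]
[474.8 267. ] 0.68 [ 0.4873 -0.5197  0.018 ]
[419.3 234.2] 0.62 [ 0.5887 -0.3465  0.018 ]
[ 7.36e+01 -4.38e+02 -7.00e+00 -4.00e-01  5.00e-01  0.00e+00]
```

Emit:
send_rows(rows=[[[0,-40,0,0,0,0,65],[0,-80,0,0,0,0,65],[0,-120,0,0,0,0,65],[0,-160,-1,0,0,0,65],[0,-200,-2,0,0,0,65],[0,-240,-3,0,0,0,65],[0,-280,-4,0,0,0,65],[0,-320,-5,0,0,0,65]]])

```text
clock: 30.35
position: [0.6049, -0.213, 0.188]
ee_rot: [0.056, 1.57, -0.056]
force: [0.8, 0.7, -0.8]
width: 0.649
```

Emit:
send_rows(rows=[[[10,-40,0,0,0,0,65],[30,-80,-1,0,0,0,65],[50,-110,-2,0,0,0,65],[70,-118,-2,0,0,0,65],[70,-118,-2,0,0,0,65],[70,-118,-2,0,0,0,65],[70,-118,-2,0,0,0,65],[70,-118,-2,0,0,0,65]]])

```text
clock: 31.15
position: [0.596, -0.328, 0.1189]
ee_rot: [0.054, 1.568, -0.054]
force: [-0.5, -0.0, -1.1]
width: 0.647
```

```bash
python3 look.py w22 .004 .0155
```

```text
[ 0.596  -0.328   0.1189] 31.15 0.004101335687970048 0.6474375575605583 [-0.5 -0.  -1.1]
[[319.0, 261.0]]
[ 293  230   54   61 2553] top [ 0.5953 -0.3367  0.032 ] silh [ 0.5951 -0.3414] 2.18 [ 1.034e+02 -8.700e+00 -3.000e-01  0.000e+00  1.000e-01  0.000e+00]
```

View pics/w22.png

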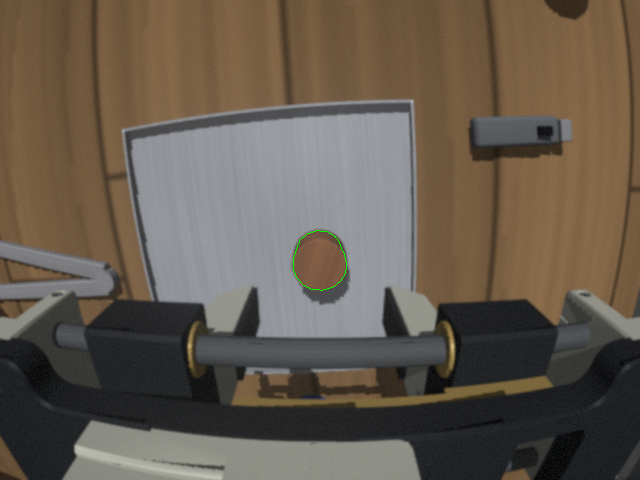

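Puck at (320,260). Descend, shift 12 mm toward -y, grip.

Emit:
send_rows(rows=[[[20,-6,0,0,0,0,65],[45,-12,0,0,0,0,65],[70,-12,0,0,0,0,65],[90,-12,0,0,0,0,65],[103,-12,0,0,0,0,65],[103,-12,0,0,0,0,65],[103,-12,0,0,0,0,30],[103,-12,0,0,0,0,20]]], grip_force=25)

```text
clock: 32.05
position: [0.5948, -0.3415, 0.016]
ee_rot: [0.055, 1.568, -0.056]
force: [-0.2, 0.4, 0.6]
width: 0.526
```

Emit:
send_rows(rows=[[[0,0,0,0,0,0,20],[0,0,0,0,0,0,20],[0,0,0,0,0,0,20],[0,0,0,0,0,0,20],[0,0,0,0,0,0,20],[-20,0,0,0,0,0,20],[-50,0,0,0,0,0,20],[-80,0,0,0,0,0,20]]])

```text
clock: 32.85
position: [0.5936, -0.3408, 0.0952]
ee_rot: [0.056, 1.571, -0.055]
force: [0.4, -0.3, -1.1]
width: 0.43
```

```bash
python3 held.py w23 -.06 .19 0
```

```text
[ 0.5936 -0.3408  0.0952] 32.85 0.51 0.43 [ 0.4 -0.3 -1.1]
to go [-9.460e+01  4.406e+02  7.100e+00 -1.000e-01 -1.000e-01 -0.000e+00]
```

View pics/w23o.png

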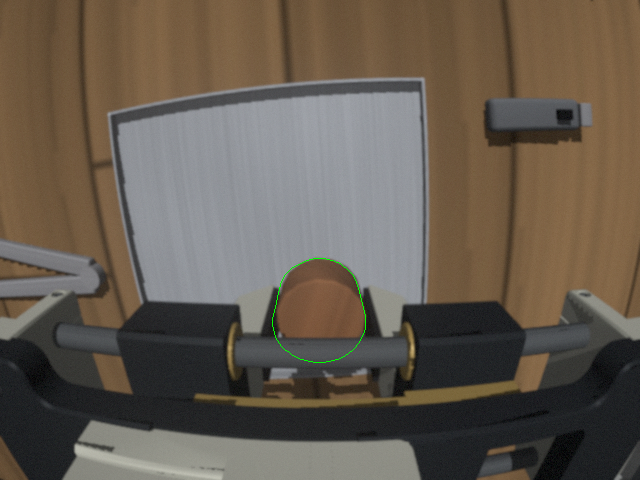

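Held, with no offset. On to bay 1 with the third puck; the tray is now empty.

Emit:
send_rows(rows=[[[-30,0,0,0,0,0,20],[-60,20,0,0,0,0,20],[-90,50,0,0,0,0,20],[-94,90,1,0,0,0,20],[-94,130,2,0,0,0,20],[-94,170,3,0,0,0,20],[-94,210,3,0,0,0,20],[-94,250,4,0,0,0,20]]])

```text
clock: 33.7
position: [0.6155, -0.0903, 0.1887]
ee_rot: [0.056, 1.57, -0.056]
force: [0.2, -0.3, -0.8]
width: 0.431
```

Emit:
send_rows(rows=[[[0,40,0,0,0,0,20],[0,80,1,0,0,0,20],[0,120,2,0,0,0,20],[0,155,2,0,0,0,20],[0,180,3,0,0,0,20],[0,190,3,0,0,0,20],[0,190,3,0,0,0,20],[0,190,3,0,0,0,20]]])

```text
clock: 34.5
position: [0.6321, 0.0953, 0.1888]
ee_rot: [0.056, 1.57, -0.058]
force: [-0.0, 1.0, 0.5]
width: 0.431
```

```bash
python3 held.py w24 -.06 .0245 0
```

```text
[0.6321 0.0953 0.1888] 34.5 0.014 0.431 [-0.   1.   0.5]
to go [ 1.643e+02  3.000e+00 -3.000e-01 -2.000e-01  0.000e+00  1.000e-01]
```

View pics/w24o.png

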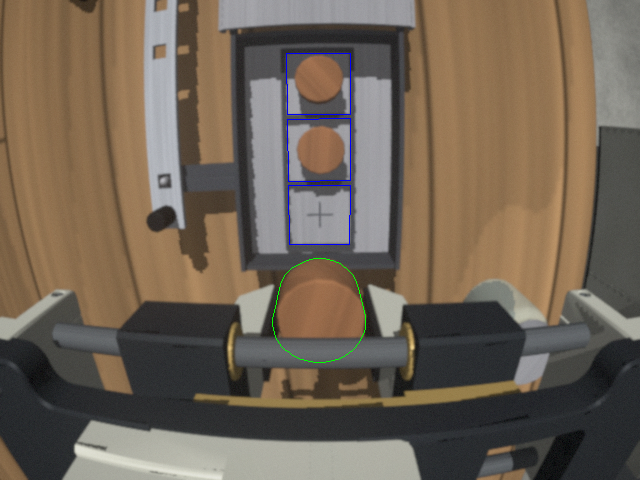

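Emit:
send_rows(rows=[[[25,2,0,0,0,0,20],[50,2.5,0,0,0,0,20],[75,2.5,0,0,0,0,20],[100,2.5,0,0,0,0,20],[125,2.5,0,0,0,0,20],[140,2.5,0,0,0,0,20],[150,2.5,0,0,0,0,20],[150,2.5,0,0,0,0,20]]])

```text
clock: 35.35
position: [0.6319, 0.0989, 0.0379]
ee_rot: [0.056, 1.571, -0.057]
force: [0.5, 0.0, -0.3]
width: 0.427
```

```bash
python3 held.py w25 -.06 .0245 0
```

```text
[0.6319 0.0989 0.0379] 35.35 0.025 0.427 [ 0.5  0.  -0.3]
to go [13.4 -0.7  0.2 -0.1 -0.1  0. ]
```

View pics/w25o.png

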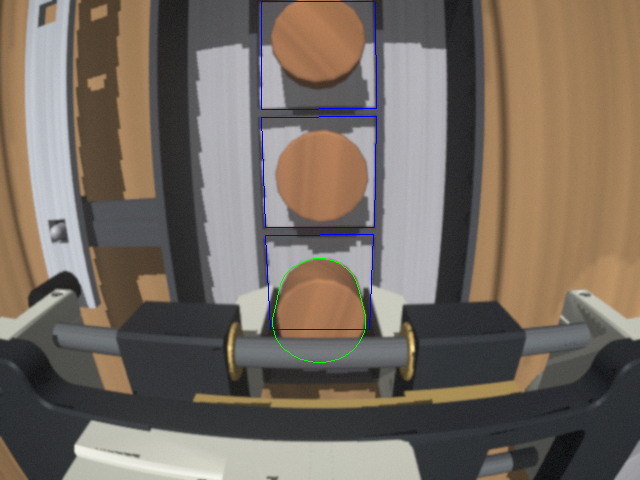

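Emit:
send_rows(rows=[[[5,-0.5,0,0,0,0,20],[9,-0.5,0,0,0,0,20],[13,-0.5,0,0,0,0,20],[13,-0.5,0,0,0,0,20],[13,-0.5,0,0,0,0,20],[13,-0.5,0,0,0,0,20],[13,-0.5,0,0,0,0,55],[13,-0.5,0,0,0,0,60]]])

```text
clock: 36.2
position: [0.6325, 0.0994, 0.0258]
ee_rot: [0.056, 1.57, -0.056]
force: [-1.3, -0.3, -0.8]
width: 0.55
```

Emit:
send_rows(rows=[[[0,0,0,0,0,0,60],[0,0,0,0,0,0,60],[-10,0,0,0,0,0,60],[-30,0,0,0,0,0,60],[-60,0,0,0,0,0,60],[-95,0,0,0,0,0,60],[-130,-20,0,0,0,0,60],[-160,-60,0,0,0,0,60]]])

```text
clock: 37.0
position: [0.6286, 0.0427, 0.1878]
ee_rot: [0.052, 1.569, -0.05]
force: [0.9, -0.7, 0.1]
width: 0.603
```

```bash
cat > chk.py <<'E'
from fit import *
import sys
q=np.load('q.npy')
s=arm.observe();print(np.round(s['position'],4),s['clock'],s['width'],np.abs(s['dq']).max())
im,d=optics.get_image('wrist'); 
o,_=pucks(im,s,amin=400,thr=45)
m=np.zeros(im.shape[:2],np.uint8)
# restrict to box inside
poly=proj('wrist',np.array([b2w(q,[x,y,.04]) for x,y in[(-.06,-.094),(.06,-.094),(.06,.09),(-.06,.09)]]),s).astype(np.int32)
cv2.fillPoly(m,[poly],1)
o,_=pucks(im*m[:,:,None],s,amin=300)
c_,s_=np.cos(q[2]),np.sin(q[2])
for c,st in o:
    p,e=silh(s,c,.012); t=onz('wrist',[c.mean(0)],.04,s)[0][:2]
    for w in (p,t):
        v=w-q[:2]; print('box xy mm',np.round([1000*(c_*v[0]+s_*v[1]),1000*(-s_*v[0]+c_*v[1])],1),round(e,2),st)
for b in(-.06,0,.06):
    sq=np.array([b2w(q,[x,b+y,.012]) for x,y in[(-.028,-.028),(.028,-.028),(.028,.028),(-.028,.028)]])
    cv2.polylines(im,[proj('wrist',sq,s).astype(np.int32)],True,(0,0,255),1)
save(sys.argv[1],im)
k=b2w(q,[-.135,-.05,.12]); print('knob',k,delta(k,ornt(q[2])))
E
python3 chk.py w26
```

```text
[0.6286 0.0427 0.1878] 37.0 0.6030978121252041 0.4743335773802203
box xy mm [-0.2 60.9] 2.94 [ 296    0   48   41 1634]
box xy mm [-0.2 59.5] 2.94 [ 296    0   48   41 1634]
box xy mm [1.2 1.6] 1.37 [ 297   64   48   47 1787]
box xy mm [1.  0.9] 1.37 [ 297   64   48   47 1787]
box xy mm [  1.2 -57.9] 1.05 [ 298  135   47   48 1770]
box xy mm [  1.2 -57.9] 1.05 [ 298  135   47   48 1770]
knob [0.49809623 0.11756222 0.12      ] [  72.2   77.2 -138.6   -0.4    0.5    0.2]
```

View pics/w26.png

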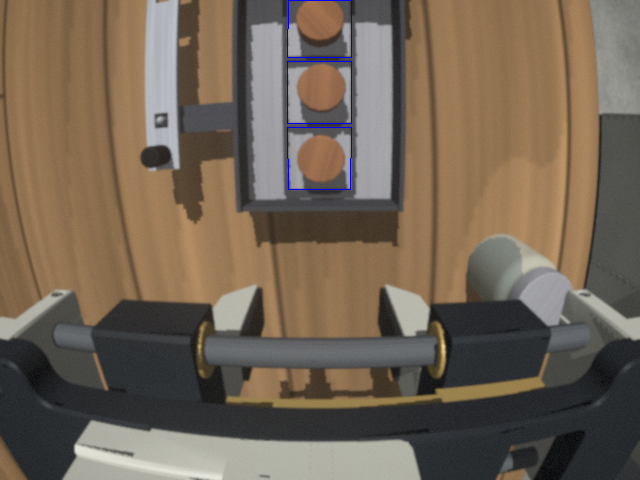

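All three pucks are within about 1 to 2 mm of their bay centres and the stay is still pinned. Back to the knob.

Emit:
send_rows(rows=[[[0,15,-30,0,0,0,50],[0,30,-60,0,0,0,50],[0,45,-90,0,0,0,50],[10,60,-120,0,0,0,50],[30,76,-138,0,0,0,50],[60,76,-138,0,0,0,50],[68,76,-138,0,0,0,50],[68,76,-138,0,0,0,50]]])

```text
clock: 37.85
position: [0.4955, 0.1243, 0.1173]
ee_rot: [0.056, 1.571, -0.057]
force: [-0.4, -0.6, 0.6]
width: 0.496
```

```bash
python3 - <<'E'
from fit import *
s=arm.observe();print(np.round(s['position'],4),s['clock'],np.abs(s['dq']).max(),s['width'],toolframe(s)[:,1])
im,d=optics.get_image('wrist'); save('w27',im)
for r in finder.place_of('wrist','knob')[:3]:
    p=onz('wrist',r['xy'],.056,s)[0]; print(np.round(r['xy'],1),round(r['confidence'],2),p, delta([p[0],p[1],.048],ornt(np.radians(-4)),s))
E
```

```text
[0.4955 0.1243 0.1173] 37.85 0.03556992696149985 0.4959405696384599 [ 0.07193968  0.99740833 -0.00114229]
[325.  274.6] 0.63 [0.49825597 0.11506467 0.056     ] [69.3 -9.   3.5 -0.1 -0.1  0.1]
```

View pics/w27.png

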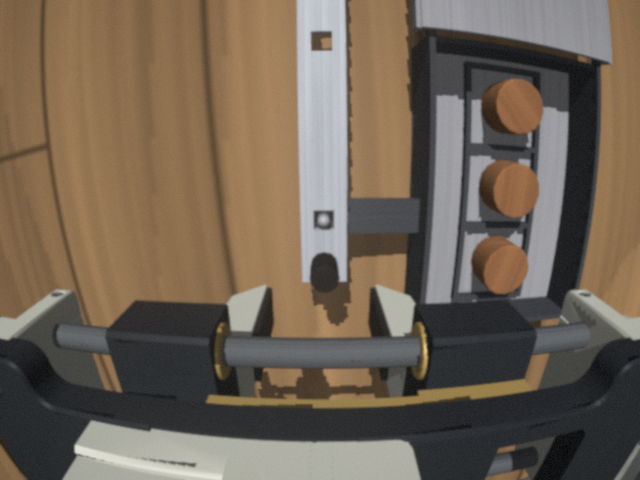

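The knob is at (324,272). Descend with y -8.5, z +3, then grip.

Emit:
send_rows(rows=[[[5,-5,2,0,0,0,50],[20,-8.5,3,0,0,0,50],[40,-8.5,3,0,0,0,50],[60,-8.5,3,0,0,0,50],[69,-8.5,3,0,0,0,50],[69,-8.5,3,0,0,0,50],[69,-8.5,3,0,0,0,0],[69,-8.5,3,0,0,0,0]]], grip_force=35)

```text
clock: 38.75
position: [0.4989, 0.1164, 0.0495]
ee_rot: [0.056, 1.569, -0.055]
force: [-0.1, -0.1, 0.9]
width: 0.373
```

Emit:
send_rows(rows=[[[0,0,0,0,0,0,0],[0,0,0,0,0,0,0],[0,0,0,0,0,0,0],[0,0,0,0,0,0,0],[0,0,0,0,0,0,0],[0,0,0,0,0,0,0],[0,0,0,0,0,0,0],[0,0,0,0,0,0,0]]])

```text
clock: 39.55
position: [0.4973, 0.1166, 0.0488]
ee_rot: [0.056, 1.572, -0.055]
force: [-4.6, -0.1, 6.3]
width: 0.181
```

Emit:
send_rows(rows=[[[-6.9,0.3,0,0,0,-1.15,0],[-13.8,0.7,0,0,0,-2.3,0],[-20.7,1.2,0,0,0,-3.4,0],[-27.5,1.9,0,0,0,-4.6,0],[-34.4,2.7,0,0,0,-5.7,0],[-41.2,3.7,0,0,0,-6.9,0],[-48,4.8,0,0,0,-8,0],[-54.8,6,0,0,0,-9.2,0]]])

```text
clock: 40.35
position: [0.4976, 0.1224, 0.1037]
ee_rot: [-0.072, 1.574, -0.183]
force: [-5.9, -0.9, -0.5]
width: 0.186
```

```bash
python3 - <<'E'
from fit import *
s=arm.observe();print(np.round(s['position'],4),s['clock'],s['width'],s['force'])
im,d=optics.get_image('wrist'); save('w28',im)
M=toolframe(s); dr=np.array([.0698,.9976,0]); print(np.round(M.T@dr*160,1))
E
```

```text
[0.4976 0.1224 0.1037] 40.35 0.1861184012903739 [-5.93266492 -0.94631786 -0.49716324]
[-25.8 157.9  -0.2]
```

View pics/w28.png

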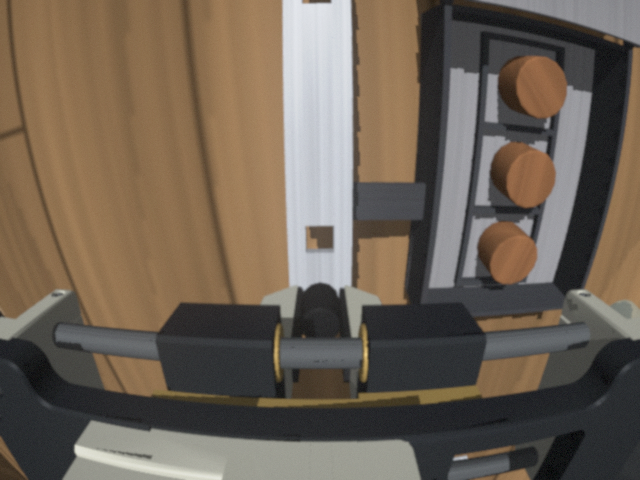

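The stay is lifted and the pucks are undisturbed. Drawing the hatch back 160 mm.

Emit:
send_rows(rows=[[[1.6,-10,0,0,0,0,0],[3.2,-20,0,0,0,0,0],[4.9,-30,0,0,0,0,0],[6.5,-40,0,0,0,0,0],[8.1,-50,0,0,0,0,0],[9.8,-60,0,0,0,0,0],[11.4,-70,0,0,0,0,0],[13.1,-80,0,0,0,0,0]]])

```text
clock: 41.2
position: [0.4927, 0.0409, 0.1033]
ee_rot: [-0.07, 1.572, -0.182]
force: [-3.9, 1.8, -1.3]
width: 0.189
```

Emit:
send_rows(rows=[[[1.6,-10,0,0,0,0,0],[3.2,-20,0,0,0,0,0],[4.9,-30,0,0,0,0,0],[6.5,-40,0,0,0,0,0],[8.1,-50,0,0,0,0,0],[9.8,-60,0,0,0,0,0],[11.4,-70,0,0,0,0,0],[12.7,-78,0,0,0,0,0]]])

```text
clock: 42.0
position: [0.4878, -0.0384, 0.1034]
ee_rot: [-0.07, 1.571, -0.182]
force: [-0.2, 2.2, -1.4]
width: 0.188
```

Emit:
send_rows(rows=[[[6.9,0,0,0,0,1.15,0],[13.8,-0.1,0,0,0,2.3,0],[17.2,0,0,0,0,2.9,0],[17.2,0,0,0,0,2.9,0],[17.2,0,0,0,0,2.9,0],[17.2,0,0,0,0,2.9,0],[17.2,0,0,0,0,2.9,0],[17.2,0,0,0,0,2.9,0]]])

```text
clock: 42.8
position: [0.4876, -0.0399, 0.0864]
ee_rot: [-0.031, 1.571, -0.142]
force: [2.3, -1.7, 0.0]
width: 0.185
```

```bash
python3 - <<'E'
from fit import *
s=arm.observe();print(np.round(s['position'],4),s['clock'],s['width'],s['force'],np.abs(s['dq']).max())
im,d=optics.get_image('wrist'); save('w29',im)
im,d=optics.get_image('scene'); save('s29',cv2.resize(im[130:330,200:480],None,fx=2.8,fy=2.8))
im,d=optics.get_image('top'); save('t29',cv2.resize(im[170:290,170:370],None,fx=4,fy=4,interpolation=cv2.INTER_CUBIC))
for n in('hole','pin_top'):
  for c in('wrist','scene','top'): print(n,c,[(np.round(r['xy'],1).tolist(),round(r['confidence'],2)) for r in finder.place_of(c,n)[:5]])
E
```

```text
[ 0.4876 -0.0399  0.0864] 42.8 0.18450620389832903 [ 2.31326916 -1.66663363  0.0080231 ] 0.0029005166513672263
hole wrist [([318.3, 237.8], 0.57)]
hole scene [([300.1, 242.2], 0.93), ([328.1, 225.2], 0.74), ([354.3, 216.2], 0.73), ([360.7, 182.4], 0.54)]
hole top [([263.5, 258.6], 0.92), ([248.2, 261.2], 0.91), ([277.5, 259.4], 0.55)]
pin_top wrist []
pin_top scene [([342.7, 226.9], 0.72), ([173.2, 282.0], 0.21), ([304.8, 354.8], 0.17)]
pin_top top [([262.3, 259.4], 0.9)]
```

View pics/w29.png

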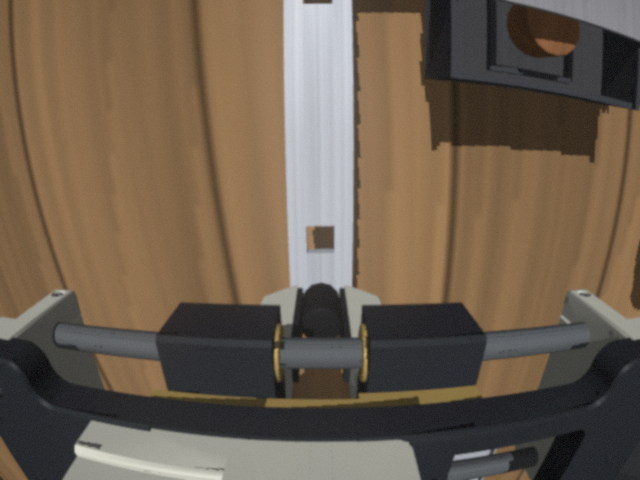

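View pics/s29.png

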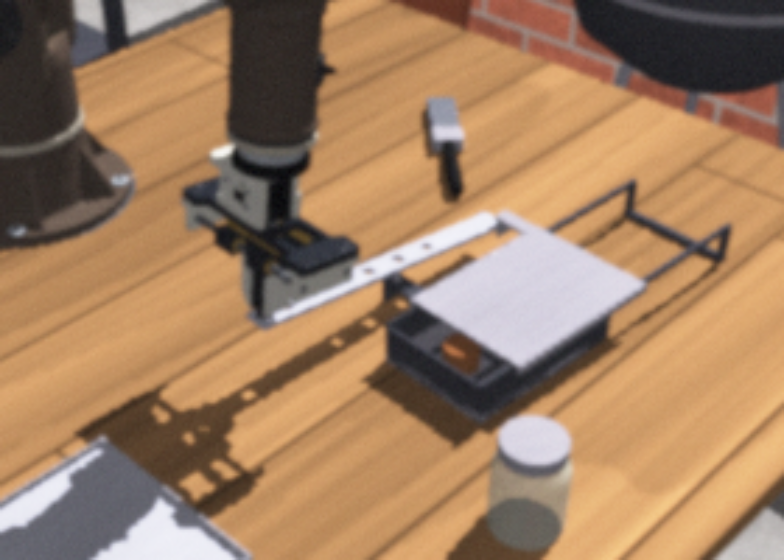

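View pics/t29.png

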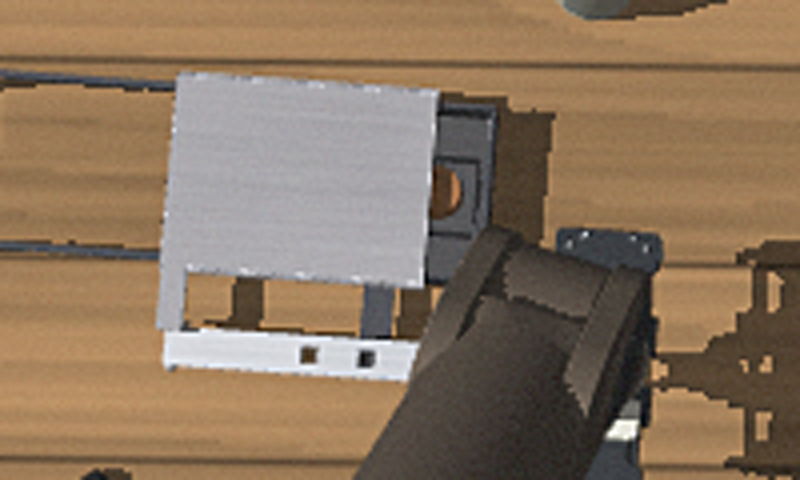

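```bash
python3 - <<'E'
from fit import *
s=arm.observe(); M=toolframe(s); a=np.arcsin(-M[2,1]); p=np.array([.010,.345,0])
L=s['position']+M@(p-R.from_rotvec([0,0,a]).apply(p))
d=np.array([.0698,.9976,0]); print(a,L,[(L-np.array(x))@d*1000 for x in([.4973,.1166,.0488],[.4975,.1158,.0478],[.4852,-.0888,.048])])
im,_=optics.get_image('top'); save('t30',cv2.resize(im[245:275,235:290],None,fx=14,fy=14,interpolation=cv2.INTER_CUBIC))
E
```

```text
0.10976854446322562 [ 0.48733431 -0.04302729  0.04859164] [np.float64(-159.93978458555335), np.float64(-159.15566458555335), np.float64(45.811835414446655)]
```

View pics/t30.png

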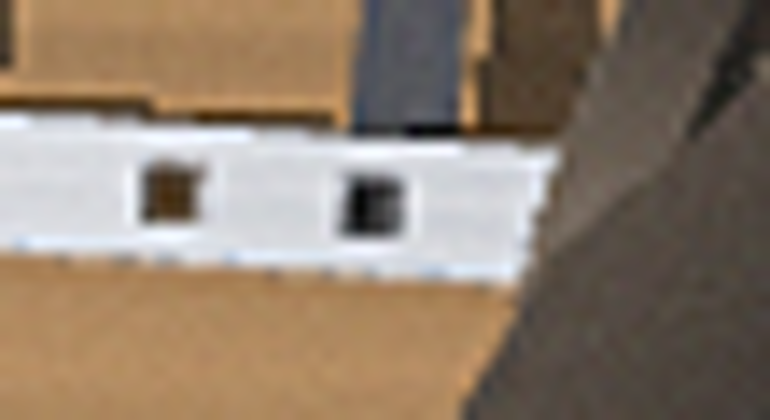

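By position the hatch is 45 to 46 mm from shut, and hole 2 sits over the pin. Lowering.

Emit:
send_rows(rows=[[[6.9,-0.3,0,0,0,1.15,0],[13.8,-0.5,0,0,0,2.3,0],[18,-0.4,0,0,0,3,0],[22,-0.3,0,0,0,3.7,0],[27.6,-0.1,0,0,0,4.6,0],[33,0.3,0,0,0,5.5,0],[37.5,0.6,0,0,0,6.3,0],[37.5,0.6,0,0,0,6.3,0]]])

```text
clock: 44.1
position: [0.4873, -0.0438, 0.0489]
ee_rot: [0.057, 1.569, -0.055]
force: [4.1, -0.4, 3.4]
width: 0.184
```

```bash
python3 - <<'E'
from fit import *
s=arm.observe();print(np.round(s['position'],4),s['clock'],s['width'],s['force'],np.abs(s['dq']).max())
im,d=optics.get_image('wrist'); save('w31',im)
im,_=optics.get_image('top'); save('t31',cv2.resize(im[245:275,235:290],None,fx=14,fy=14,interpolation=cv2.INTER_CUBIC))
E
```

```text
[ 0.4873 -0.0438  0.0489] 44.1 0.18444198296674863 [ 4.10268247 -0.36234538  3.37913524] 0.02245734180391308
```

View pics/t31.png

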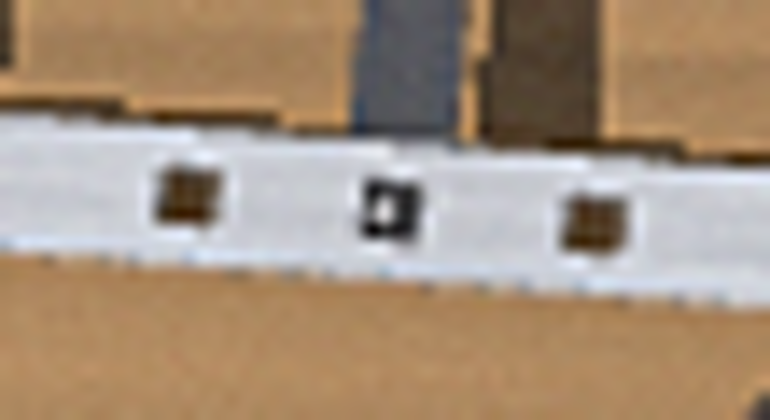

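View pics/w31.png

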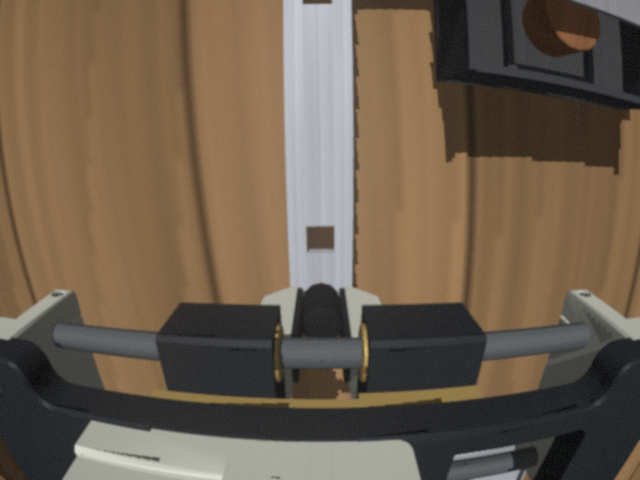

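The pin shows in hole 2 and the bar is level (TCP z 0.049). Release and retreat.

Emit:
send_rows(rows=[[[0,0,0,0,0,0,50],[0,0,0,0,0,0,50],[0,0,0,0,0,0,50],[0,0,0,0,0,0,50],[0,0,0,0,0,0,60],[-30,0,0,0,0,0,60],[-70,0,0,0,0,0,60],[-110,0,0,0,0,0,60]]])

```text
clock: 45.0
position: [0.486, -0.0438, 0.1598]
ee_rot: [0.056, 1.572, -0.057]
force: [0.8, 1.6, 0.3]
width: 0.603
```

Emit:
send_rows(rows=[[[-40,-30,0,0,0,0,60],[-80,-60,0,0,0,0,60],[-100,-90,0,0,0,0,60],[-100,-120,0,0,0,0,60],[-100,-150,0,0,0,0,60],[-100,-180,0,0,0,0,60],[-100,-180,0,0,0,0,60],[-100,-180,0,0,0,0,60]]])

```text
clock: 45.8
position: [0.4735, -0.2235, 0.2586]
ee_rot: [0.057, 1.571, -0.057]
force: [-0.5, -0.5, -1.0]
width: 0.598
```

```bash
python3 - <<'E'
from fit import *
s=arm.observe();print(np.round(s['position'],4),s['clock'],s['width'],s['force'])
im,_=optics.get_image('top'); save('t32',cv2.resize(im[140:300,130:480],None,fx=2.2,fy=2.2)); save('t32z',cv2.resize(im[170:280,215:365],None,fx=5,fy=5,interpolation=cv2.INTER_CUBIC))
im,d=optics.get_image('scene'); save('s32',cv2.resize(im[180:400,120:420],None,fx=2.6,fy=2.6))
im,d=optics.get_image('wrist'); save('w32',im)
E
```

```text
[ 0.4735 -0.2235  0.2586] 45.8 0.5977926947099219 [-0.52183783 -0.47887386 -0.98584328]
```

View pics/t32z.png

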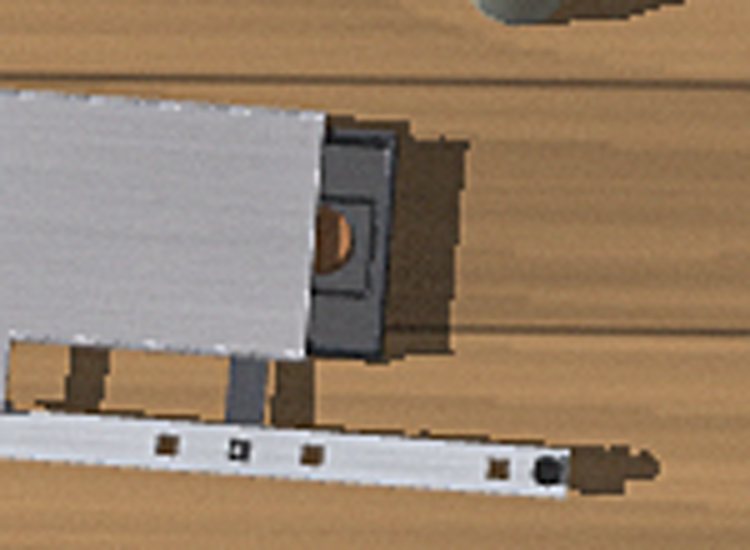

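View pics/s32.png

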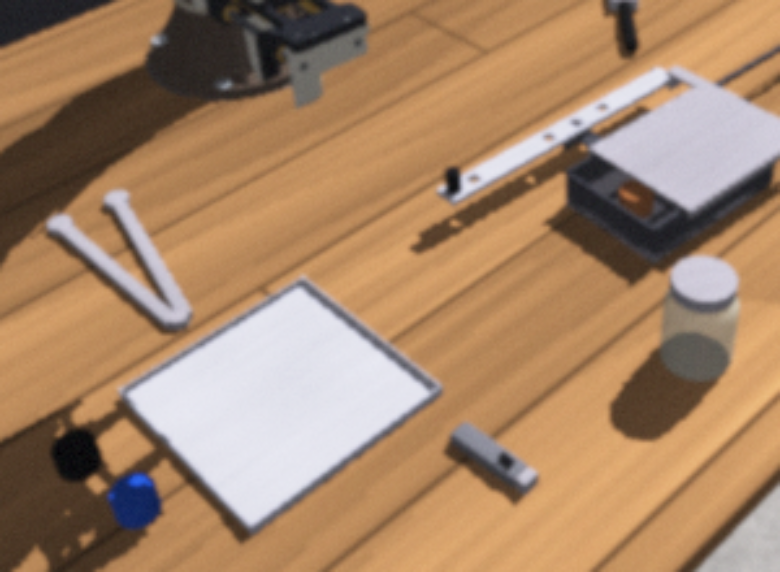

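View pics/w32.png

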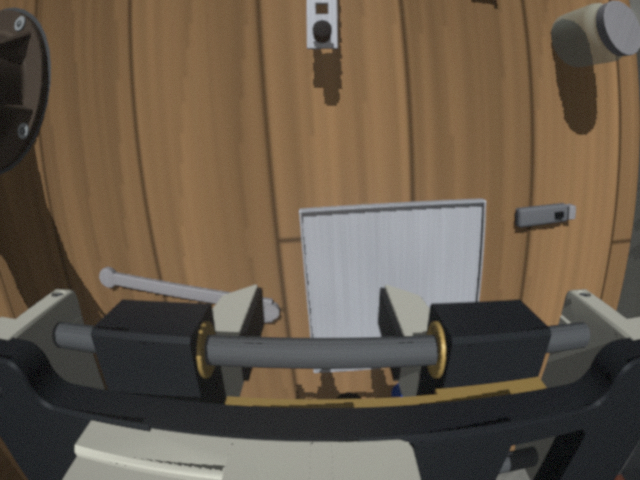

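The pin sits in hole 2 (zoomed top view 238,450), the bay 1 puck is visible and undisturbed, and the bystanders are in place. One last depth check that the bar is level, then hand in.

```bash
python3 - <<'E'
from fit import *
im,d=optics.get_image('top'); K,p,Rm=campose('top')
def h(u,v):
    x=(u-K[0,2])/K[0,0];y=(v-K[1,2])/K[1,1]; D=d[v,u]; return (p+Rm@np.array([x*D,-y*D,-D]))
for u,v in [(220,255),(240,258),(270,261),(290,263),(305,263),(318,264),(300,290),(240,290)]: print(u,v,h(u,v).round(3))
q=np.load('q.npy'); print(proj('top',[b2w(q,[-.135,y,.042]) for y in(-.02,-.21)]))
E
```

```text
220 255 [0.513 0.275 0.047]
240 258 [0.504 0.213 0.045]
270 261 [0.497 0.121 0.042]
290 263 [0.491 0.058 0.047]
305 263 [0.492 0.012 0.043]
318 264 [ 0.489 -0.028  0.04 ]
300 290 [ 0.408  0.028 -0.003]
240 290 [0.406 0.217 0.002]
[[261.28301473 259.71853246]
 [322.56862105 264.79679656]]
```

The bar reads 40 to 47 mm along its length against a nominal 42 mm top face, and 40 mm at the knob end, so it is level and fully down.

```bash
python3 -c "
from h import *
print(arm.sign_off())"
```

```text
the job is handed in; nothing more can be done
None
```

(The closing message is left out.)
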